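Change over the filament dryer

ROBOT

A 6-joint arm with a two-finger parallel gripper is mounted at the origin on the work surface. World frame = base frame: x ahead of the robot, y to its left, z up, the work surface at z = 0. Lengths are in mm, angles in rad, forces in N, time in s.
With the tool pointing down it reaches from about 350 to 975 mm from the base axis. Payload 7.1 kg.
Tool frame: the origin (TCP) lies at the very end of the fingers, on their centre line; the grasp point (between the pads) lies 19 mm behind it; z points along the fingers, y is the direction in which the jaws open and shut (so a half turn about z gives the same grasp; the last joint's range is limited). The gripper opens to 88 mm and grips with 3 to 60 N. Pads are 20 mm wide; open, the fingers measure 115 mm over their backs; the gripper's body (75 mm by 178 mm) begins 61 mm behind the grasp point.
Start: joints at [-1.29, 0.423, 1.63, -0, 1.089, -0.019], TCP at [184.599, -597.1, 222.675] pointing down, gripper open.
Joint ranges: [-3, 3], [-0.9, 2.11], [0.09, 2.58], [-1.31, 4.45], [0.11, 2.69], [-2.54, 2.54]. Speed limits (rad/s): [2.39, 2.39, 3.01, 3.14, 3.14, 3.14].

INTERFACE

Orientations are given as a rotation vector (axis times angle).
In Python, from workcell import readout, imaging, close_job gives the robot as it stands.
- The arm moves only by the tool carry_out, never from a script. Its argument "rows" is a list of rows, each a list of 3 entries, a list of its own where there are three numbers: the shift along the tool's x, y, z in m, then the turn, a rotation vector about the tool's x, y, z in rad, then the closure, from 0 (fully open) to 1 (shut). In form: [[[dx, dy, dz], [wx, wy, wz], hand], ...]. A call has 1 to 12 rows; each row shifts and turns the commanded pose from where the row before left it, along the tool's axes as they then stand; what a row does not reach is not made up. A row lasts 1/12 s, in which the tool goes at most 41.7 mm and 7.16 degrees, less where a joint would pass 70% of its speed; a pose out of reach is approached as far as the arm can. A call with a gripper value outside its range is refused whole. The fingers move at their own pace and stop on an object; the grip force is fixed at half the most. Time passes only in rows, so rows that do not move let the fingers close. It gives the time, the measured TCP pose, the force and the opening at its end, in the units of the state.
- readout.get_obs(): the state, without advancing time (a new reading comes with each control period).
- imaging.get_image(name): name is "scene" or "top" or "wrist"; returns the picture (480x640x3 uint8, red, green, blue); there is no depth.
- imaging.camera_params(name): a dict with "fx", "fy", "cx", "cy" (pixels), "k1" (the pictures are not rectified: a ray, as slopes to the right and down, at radius r is drawn at 1 + k1 r^2 times it, then the intrinsics apply), "rvec" (rotation vector, rad) and "tvec" (3), from world to camera coordinates, as OpenCV has them; the wrist camera has in their place "T_tool_cam" (4x4, takes a point from camera to tool coordinates, whose origin is the TCP and whose axes are the flange's). Camera axes: x right, y down, z forward; pixel columns grow to the right and rows downward; lengths in mm; the calibration is good to about 2 mm. A picture is of the moment at which its call begins: read the wrist's pose just before it. camera_params takes no time and is no camera call.
- close_job(): hands the job in, once; it reports no verdict.
The state is a dict: "t": time; "qpos": joint angles; "qvel": joint speeds; "joint_torque": joint torques, N m; "ee_pos": TCP position; "orientation": TCP orientation; "ft_force": force on the tool from outside, world axes, zero at the start; "moment": the same for the moment, N m; "width": finger opening in mm.
Only numpy, scipy, OpenCV 4.12 (cv2) and the standard library are available. Lean on these libraries where they do the work, as an engineer would, in place of code of your own. Each camera call takes 0.05 s, during which the arm holds its last target.

TASK

The filament dryer has finished its load: switch it off at its main toggle, move every dried cassette from its bays into the printer's feeder and stand all the damp cassettes from the bench in the dryer's bays, each pushed fully home, and turn the temperature knob down until its pointer stands at the marker tab on the scale. Only when all that is done, switch the dryer on again. Leave the marker and the other things on the bench where they are.

Things in the scene. Friction and masses are not known exactly. Their poses are not given: they have to be found in the camera images.
- dryer: white bench-top dryer, 205 deep (x) x 330 wide (y) x 95 high, fixed, place and yaw vary. Origin: under its middle; its louvred front faces its -x, y is its left, z up. Three open-topped bays on its left (+y) part, at x 20, y 2, 66, 130 mm; on the right a flat top (95 high) with the temperature knob at x 35, y -102.5 and the main toggle at x -68, y -102.5.
- bay_1 (a point): dryer bay next to the controls: slot 118 long (dryer x) x 47 wide (dryer y), floor 25 and mouth 95 above the bench, 45 degree lead-in along its long walls. Cassettes go in from above, long side along dryer x, either way round. A seated cassette's handle stands 109 to 145 above the bench. Point: floor centre of the slot, where the origin of a fully home cassette lies. 
- bay_2 (a point): middle bay, the same. Point: floor centre of the slot, where the origin of a fully home cassette lies. 
- bay_3 (a point): bay at the dryer's left end, the same. Point: floor centre of the slot, where the origin of a fully home cassette lies. 
- feeder: the printer's cassette feeder, fixed, place and yaw vary: 150 wide (y), 60 high, from x -107 to 76 mm, black drive housing with two outlets (to x -135) on its front (-x). Two open-topped slots at (0, -32) and (0, 32) mm, 118 long (x) x 47 wide (y), floor 15 and mouth 60 above the bench. Origin: on the bench under the middle between the slots; y is its left, z up.
- feed_1 (a point): feeder's right slot (-y). Point: floor centre of the slot, where the origin of a fully home cassette lies. Cassettes go in from above, long side along feeder x, either way round.
- feed_2 (a point): feeder's left slot (+y), the same. Point: floor centre of the slot, where the origin of a fully home cassette lies. 
- dry_a: dried filament cassette standing in bay 1: grey case 112 long (x) x 44 thick (y) x 84 high, foot (lowest 10) 104 x 40, solid black handle on top 70 (x) x 20 (y), 84 to 120 above the origin. Origin: centre of the underside, z up. 0.25 to 0.5 kg. One or two of the three dried ones are present (absent: None).
- dry_b: cassette like dry_a. A dried one, in bay 2 at the start, or absent.
- dry_c: cassette like dry_a. A dried one, in bay 3 at the start, or absent.
- damp_a: cassette like dry_a. A damp one, standing on the bench in front of or to the right of the dryer, any yaw. Two or three of the three damp ones are present (absent: None). May get knocked a few cm.
- damp_b: cassette like dry_a. A damp one, standing on the bench in front of or to the right of the dryer, any yaw. Two or three of the three damp ones are present (absent: None). May get knocked a few cm.
- damp_c: cassette like dry_a. A damp one, standing on the bench in front of or to the right of the dryer, any yaw. Two or three of the three damp ones are present (absent: None). May get knocked a few cm.
- main_switch (a joint): steel bat-handle toggle on the dryer's top, 52 long from its pivot, which is 95 above the bench; 15 thick. Swings in the dryer's y-z plane: +0.45 rad ON, leaning to dryer +y (to the bays, white bar mark); -0.45 OFF, leaning to -y (ring mark). Past the middle it falls to that stop; under 1 N at the tip moves it. ON at the start.
- temp_knob (a joint): knob angle, 0 to 4.71 rad, clockwise from above; at q the pointer points 135 degrees minus q from dryer x towards dryer y. Starts at 3.5 to 4.5. Round skirt radius 29 up to 9 above the dryer's top; on it a bar grip 50 long (along the pointer) x 14 thick, 9 to 35 above the top; white line on the pointer half. Friction 0.04 N m, stays where left.
- knob_pointer (a point): point on the pointer's line 40 mm out from the knob axis, 4 above the dryer's top; turns with the knob.
- marker (a joint): angle of the marker tab on the scale, counted as for the knob: 1.3 to 2.9 rad. The knob is right when it reads the same.
- marker_tab (a point): brass marker tab clipped on the rim of the black dial plate: an 11 wide tab 52 to 59 mm out from the knob axis, up to 9 above the dryer's top, with a thin blade inwards to 36 mm. Stiff; stays where it is. Point: on its line, 40 mm out, 4 above the top.
- bushing_1: printed flanged bushing, green, flange 52 across, 34 high; bystander. Origin: underside centre.
- bushing_2: the same, orange; bystander.
- bushing_3: the same, green; bystander.
- scraper: scraper about 190 long lying flat; bystander.
- spray: clear bottle 60 across, 160 high; bystander. Origin: underside centre.
- touch_panel: dark touch panel on a foot, 90 wide, 158 high; bystander. Origin: underside centre.
There are look-alikes about, which are no part of the job. Leave any red look-alike of the damp_c alone.

How it is judged:
By the outcome, as a careful person would: the job done as asked, in the order asked, and still so for the second after the job is handed in, with the robot touching nothing.
Of dry_a, dry_b, dry_c only 1 to 2 are there at a start; the rules pass over those that are not, and their reading is None.
Of damp_a, damp_b, damp_c only 2 to 3 are there at a start; the rules pass over those that are not, and their reading is None.
At some moment in a run one of damp_a, damp_b, damp_c may be knocked a few centimetres aside while the robot is not near it.
It also fails if it takes over 208 s, if anything falls off the work surface, if the arm or the gripper's body presses on something with over 40 N, if the wrist force passes 120 N, or if a joint passes its speed limit or range.

## Working session

There is one attempt and no reset: what is moved stays moved. The work goes in short steps, Python scripts to look and compute and a tool call to move; the robot and the scene stay as the last step left them, time stands still between calls to the robot, and variables do not carry over. Pictures are saved under pics/ and viewed, and the job is handed in when it is done.

Besides the shell and the picture viewer there is one more tool, called after ">>>" as a command line: name --argument value ..., lists and objects as JSON in quotes. carry_out: Moves the arm, as the interface text tells. Its arguments: {"type":"object","properties":{"rows":{"type":"array","items":{"type":"array"}}},"required":["rows"]}

```bash
ls; mkdir -p pics; python3 - <<'E'
from workcell import readout, imaging
import cv2
print(readout.get_obs())
for n in ["scene","top","wrist"]:
    print(n,imaging.camera_params(n))
for n in ["scene","top"]:
    im=imaging.get_image(n); cv2.imwrite(f"pics/{n}0.png",im[:,:,::-1])
E
```

```text
pics
{'t': 0.0, 'qpos': array([-1.28997802e+00,  4.23832703e-01,  1.63067286e+00, -5.35533582e-06,
        1.08862451e+00, -1.89876653e-02]), 'qvel': array([ 0.0016162 ,  0.00246552, -0.00214626, -0.00103124,  0.00153975,
        0.00057498]), 'joint_torque': array([-2.05578312e-03, -5.44627869e+01, -2.73667842e+01,  6.40379498e-02,
        2.26049591e-02, -1.10508913e-04]), 'ee_pos': array([ 184.4606523 , -596.57724289,  221.91352373]), 'orientation': array([-3.10485433e+00, -4.68948699e-01,  3.22484394e-04]), 'ft_force': array([ 0.44566733, -0.14597236, -0.29682294]), 'moment': array([-0.03345534, -0.03055937,  0.0238505 ]), 'width': 87.57604899162882}
scene {'fx': 450.6349869595939, 'fy': 450.6349869595939, 'cx': 322.27702981818953, 'cy': 237.6101893962373, 'k1': -0.018810981899330743, 'rvec': array([ 1.95519681,  1.75250636, -0.57717131]), 'tvec': array([ -37.86723102, -394.08264121, 1453.27697325])}
top {'fx': 606.1067916715413, 'fy': 606.1067916715413, 'cx': 322.9693572799396, 'cy': 234.57125487123537, 'k1': -0.1386345593413661, 'rvec': array([ 2.13937545, -2.16951695,  0.18626644]), 'tvec': array([  -7.67259697,  533.30185145, 1237.20218625])}
wrist {'fx': 415.95165325368157, 'fy': 415.95165325368157, 'cx': 315.66664294955046, 'cy': 242.77998243400577, 'k1': -0.05344364722044366, 'T_tool_cam': array([[-1.20646781e-03, -9.65973186e-01, -2.58639418e-01,
         7.14658748e+01],
       [ 9.99999260e-01, -1.20634528e-03, -1.59178055e-04,
        -7.59590544e-01],
       [-1.58246708e-04, -2.58639419e-01,  9.65973926e-01,
        -1.62123038e+02],
       [ 0.00000000e+00,  0.00000000e+00,  0.00000000e+00,
         1.00000000e+00]])}
```

View pics/scene0.png

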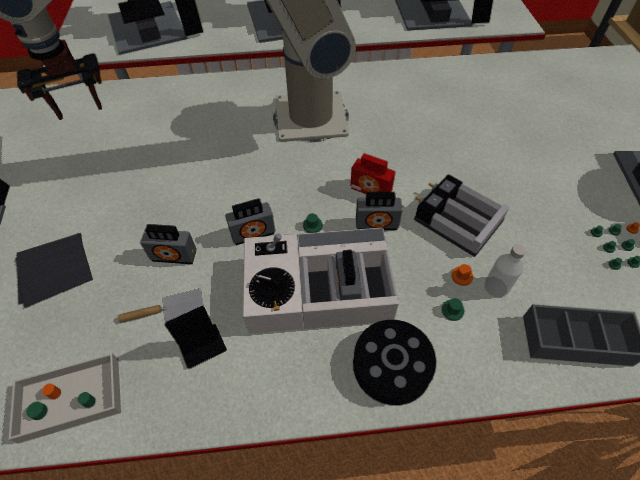

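View pics/top0.png

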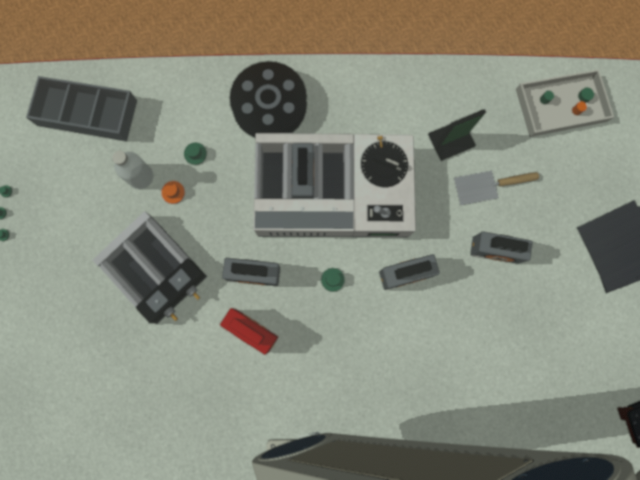

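```bash
cat > h.py <<'E'
import numpy as np, cv2
from scipy.spatial.transform import Rotation as R
from workcell import readout, imaging
def cam(n,obs=None):
    p=imaging.camera_params(n)
    K=np.array([[p['fx'],0,p['cx']],[0,p['fy'],p['cy']],[0,0,1]]);D=np.array([p['k1'],0,0,0.])
    if n=='wrist':
        o=obs or readout.get_obs()
        T=np.eye(4);T[:3,:3]=R.from_rotvec(o['orientation']).as_matrix();T[:3,3]=o['ee_pos']
        W=T@p['T_tool_cam']; Wi=np.linalg.inv(W); return K,D,Wi[:3,:3],Wi[:3,3]
    return K,D,R.from_rotvec(p['rvec']).as_matrix(),np.array(p['tvec'])
def pt(c,uv,z):
    K,D,Rm,t=c
    u=cv2.undistortPoints(np.array(uv,float).reshape(-1,1,2),K,D).reshape(-1,2)
    d=np.c_[u,np.ones(len(u))]@Rm; o=-Rm.T@t
    return o+d*((z-o[2])/d[:,2])[:,None]
def proj(c,P):
    K,D,Rm,t=c
    return cv2.projectPoints(np.array(P,float).reshape(-1,3),cv2.Rodrigues(Rm)[0],t,K,D)[0].reshape(-1,2)
def snap(n,name):
    o=readout.get_obs(); im=imaging.get_image(n)[:,:,::-1].copy(); cv2.imwrite(f'pics/{name}.png',im); return im,cam(n,o)
def line(o=None):
    o=o or readout.get_obs(); M=R.from_rotvec(o['orientation']).as_matrix()
    return o['t'],o['ee_pos'].round(1),'toolx yaw %.2f'%np.degrees(np.arctan2(M[1,0],M[0,0])),'tilt %.2f'%np.degrees(np.arccos(-M[2,2])),o['width']
def go(pos,yaw,cmd=None):
    """needed shift in tool axes (mm) and turn (rad about tool z) for a down tool; yaw deg of tool x"""
    o=readout.get_obs(); M=R.from_rotvec(o['orientation']).as_matrix()
    d=M.T@(np.array(pos)-o['ee_pos']); 
    Z=np.radians(yaw); T=np.array([[np.cos(Z),np.sin(Z),0],[np.sin(Z),-np.cos(Z),0],[0,0,-1]])
    rv=R.from_matrix(M.T@T).as_rotvec()
    print('shift mm',d.round(1),'turn',rv.round(3),'q6',o['qpos'][5].round(2))
E
python3 - <<'E'
from h import *
im=cv2.imread('pics/top0.png')
cv2.imwrite('pics/t_a.png',cv2.resize(im[110:360,80:340],None,fx=3,fy=2.4*1.0,interpolation=cv2.INTER_CUBIC) if 0 else cv2.resize(im[120:320,90:350],None,fx=3,fy=3,interpolation=cv2.INTER_CUBIC))
cv2.imwrite('pics/t_b.png',cv2.resize(im[120:300,240:540],None,fx=2.6,fy=2.6,interpolation=cv2.INTER_CUBIC))
c=cam('top')
print(pt(c,[(320,240)],0), line())
E
```

```text
[[527.31469543  -9.48136439   0.        ]] (0.1, array([ 184.5, -596.6,  222. ]), 'toolx yaw 17.18', 'tilt 0.08', 87.82072779816997)
```

View pics/t_a.png

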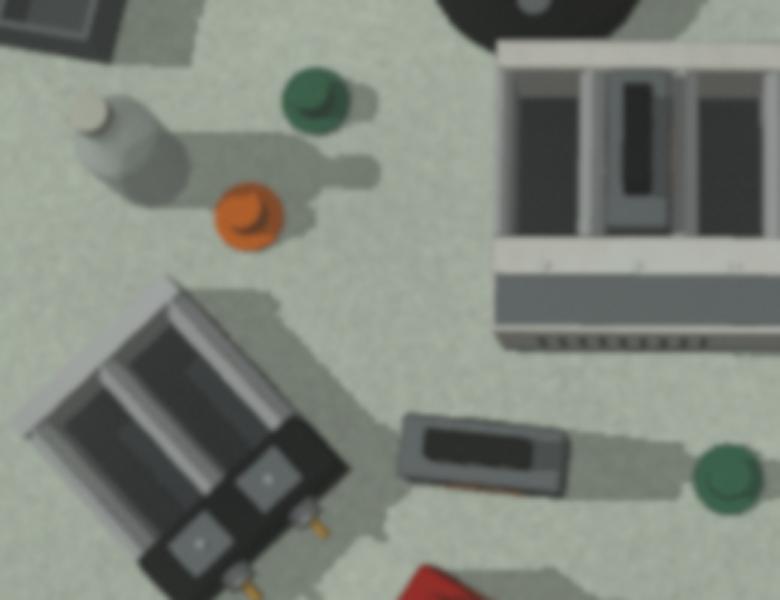

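View pics/t_b.png

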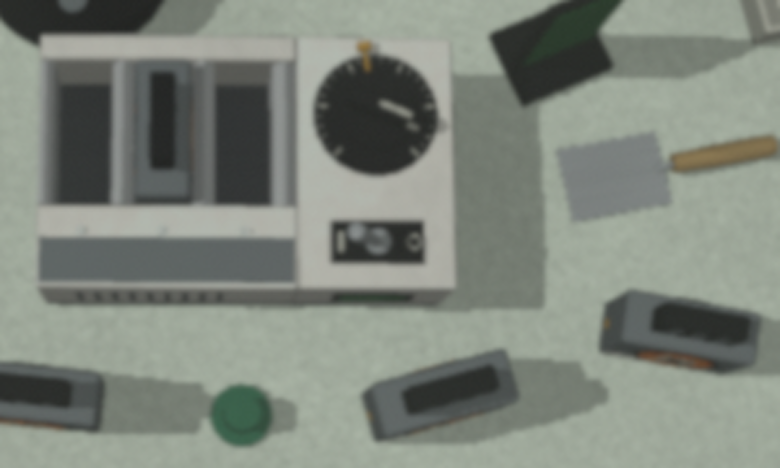

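```bash
python3 - <<'E'
from h import *
c=cam('top')
b=lambda *p: np.array(p)/2.6+[240,120]
a=lambda *p: np.array(p)/3+[90,120]
r=lambda n,x:print(n,x.round(1).tolist())
r('dryer top corners BL BR FR',pt(c,[b(42,36),b(450,40),b(455,288)],95))
r('knob skirt axis(dial z95)',pt(c,[b(377,114)],95))
r('switchplate',pt(c,[b(378,242)],95))
r('marker tab, ptr',np.r_[pt(c,[b(366,56)],101),pt(c,[b(380,103),b(412,115)],130)])
# handles top mask: dark blobs
im=cv2.imread('pics/top0.png'); g=im.max(2)
def blob(box,z,th=62):
    x0,y0,x1,y1=box; m=(g[y0:y1,x0:x1]<th).astype(np.uint8)
    n,l,s,ce=cv2.connectedComponentsWithStats(m); k=1+np.argmax(s[1:,4])
    pp=np.argwhere(l==k)[:,::-1]+[x0,y0]; w=pt(c,pp,z)[:,:2].astype(np.float32)
    print(box,cv2.minAreaRect(w), s[k])
blob((222,255,282,290),120);blob((380,252,442,292),120);blob((470,228,535,265),120);blob((288,140,318,200),145)
# feeder
r('feeder top corners',pt(c,[a(175,285),a(30,432),a(295,418),a(142,560)],60))
r('drive housing',pt(c,[a(350,465),a(192,600)],60))
r('bushings',pt(c,[a(317,98),a(250,215),a(729,479)],34))
r('red',pt(c,[(249,331)],120))
E
```

```text
dryer top corners BL BR FR [[737.8, 121.5, 95.0], [732.0, -205.3, 95.0], [530.4, -200.8, 95.0]]
knob skirt axis(dial z95) [[670.9, -144.1, 95.0]]
switchplate [[567.5, -141.5, 95.0]]
marker tab, ptr [[717.0, -136.2, 101.0], [670.1, -142.1, 130.0], [660.4, -166.6, 130.0]]
(222, 255, 282, 290) ((454.23297119140625, 132.2483367919922), (69.63178253173828, 19.0985107421875), 83.31552124023438) [ 10   8  36  13 342]
(380, 252, 442, 292) ((449.32244873046875, -190.0420379638672), (19.176063537597656, 72.19759368896484), 14.194103240966797) [ 15   9  37  18 345]
(470, 228, 535, 265) ((497.1280822753906, -387.36920166015625), (75.58568572998047, 22.351205825805664), 78.70355224609375) [ 21   9  37  15 379]
(288, 140, 318, 200) ((654.525390625, 25.561445236206055), (17.786680221557617, 73.18600463867188), 89.52754211425781) [ 10   8  10  37 359]
feeder top corners [[576.1, 350.7, 60.0], [473.9, 450.8, 60.0], [481.8, 264.3, 60.0], [385.1, 369.2, 60.0]]
drive housing [[449.0, 225.9, 60.0], [357.7, 333.9, 60.0]]
bushings [[717.2, 258.2, 34.0], [631.2, 304.8, 34.0], [438.2, -34.8, 34.0]]
red [[334.4, 132.8, 120.0]]
```

>>> carry_out --rows '[[[0,0,-0.02],[0,0,0.107],0.5],[[0,0,-0.02],[0,0,0.107],0.5],[[0,0,-0.02],[0,0,0.107],0.5],[[0.024,-0.033,-0.002],[0,0,0],0.5],[[0.024,-0.033,-0.002],[0,0,0],0.5],[[0.024,-0.033,-0.002],[0,0,0],0.5],[[0.024,-0.033,-0.002],[0,0,0],0.5],[[0.024,-0.033,-0.002],[0,0,0],0.5],[[0.024,-0.033,-0.002],[0,0,0],0.5],[[0.024,-0.033,-0.002],[0,0,0],0.5],[[0.024,-0.033,-0.002],[0,0,0],0.5],[[0.024,-0.033,-0.002],[0,0,0],0.5]]'

```text
t: 1.1
ee_pos: [407.4, -302.8, 300.6]
orientation: [-3.141, 0.034, 0.0]
ft_force: [0.7, -0.1, -0.1]
width: 43.7
```

>>> carry_out --rows '[[[0.024,-0.033,-0.002],[0,0,0],0.5],[[0.024,-0.033,-0.002],[0,0,0],0.5],[[0.024,-0.033,-0.002],[0,0,0],0.5],[[0.024,-0.033,-0.002],[0,0,0],0.5],[[0.024,-0.033,-0.002],[0,0,0],1],[[0.024,-0.033,-0.002],[0,0,0],1],[[0.024,-0.033,-0.002],[0,0,0],1],[[0,0,0],[0,0,0],1],[[0,0,0],[0,0,0],1]]'

```text
t: 1.85
ee_pos: [580.3, -75.5, 314.0]
orientation: [-3.141, 0.028, 0.001]
ft_force: [0.2, -0.2, -0.5]
width: 13.8
```

```bash
python3 - <<'E'
from h import *
print(line()); snap('wrist','w1')
E
```

```text
(1.85, array([580.3, -75.5, 314. ]), 'toolx yaw -1.01', 'tilt 0.05', 13.848058414664326)
```

View pics/w1.png

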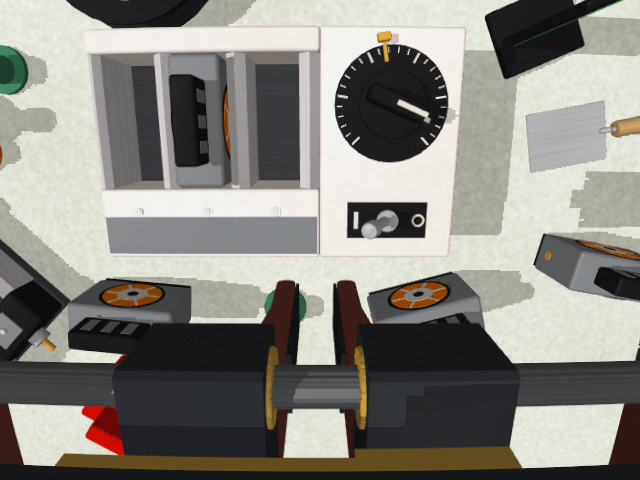

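```bash
python3 - <<'E'
from h import *
im=cv2.imread('pics/w1.png')
K,D,_,_=cam('wrist')
c=cam('wrist')
g=im.max(2)
# dial
m=(g[20:180,325:460]<75).astype(np.uint8)
m=cv2.morphologyEx(m,cv2.MORPH_CLOSE,np.ones((9,9)))
cs,_=cv2.findContours(m,cv2.RETR_EXTERNAL,cv2.CHAIN_APPROX_NONE); k=max(cs,key=cv2.contourArea).reshape(-1,2)+[325,20]
w=pt(c,k,95.)[:,:2].astype(np.float32); e=cv2.fitEllipse(w); print('dial',e)
ax=np.array(e[0])
# dryer outline
m=(im.min(2)>225).astype(np.uint8)
n,l,s,ce=cv2.connectedComponentsWithStats(m[:262]); 
print([x for x in s.tolist() if x[4]>2000])
for name,box,axis in [('top',(330,20,375,40),0),('top2',(410,20,455,40),0),('right',(440,45,480,100),1),('right',(440,140,480,240),1),('front',(330,245,440,265),0),('topL',(100,15,310,45),0)]:
    x0,y0,x1,y1=box; sub=im[y0:y1,x0:x1].astype(float).mean(2)
    P=[]
    if axis==0:
        gr=np.diff(sub,axis=0); 
        f=(gr.argmax(0) if 'top' in name else gr.argmin(0)); P=[(x0+i,y0+f[i]+.5) for i in range(x1-x0)]
    else:
        gr=np.diff(sub,axis=1); f=gr.argmin(1); P=[(x0+f[i]+.5,y0+i) for i in range(y1-y0)]
    w=pt(c,P,95.)[:,:2].astype(np.float32); vx,vy,xx,yy=cv2.fitLine(w,cv2.DIST_HUBER,0,.01,.01).ravel()
    print(name,'pt',xx.round(1),yy.round(1),'dir deg',np.degrees(np.arctan2(vy,vx)).round(2))
hsv=cv2.cvtColor(im,cv2.COLOR_BGR2HSV)
m=((hsv[...,0]>15)&(hsv[...,0]<30)&(hsv[...,1]>130)&(hsv[...,2]>120))[20:80,350:430]
p=np.argwhere(m)[:,::-1]+[350,20]; print('marker px',p.mean(0),len(p))
w=pt(c,p,100)[:,:2]; d=w-ax; print('marker: angle each', np.degrees(np.arctan2(*(w.mean(0)-ax)[::-1])), np.hypot(*d.T).min(),np.hypot(*d.T).max())
# pointer white
m=(im.min(2)>190)[75:135,365:445].astype(np.uint8)
n,l,s,ce=cv2.connectedComponentsWithStats(m)
for i in range(1,n):
    if s[i,4]>20:
        q=np.argwhere(l==i)[:,::-1]+[365,75]; ww=pt(c,q,130)[:,:2].astype(np.float32); v=cv2.fitLine(ww,cv2.DIST_L2,0,.01,.01).ravel(); print('ptr',s[i],ww.mean(0)-ax,np.degrees(np.arctan2(v[1],v[0])))
E
```

```text
dial ((672.5473022460938, -143.7683868408203), (97.95036315917969, 98.35601806640625), 178.59059143066406)
[[0, 0, 640, 262, 140836], [321, 27, 143, 228, 16323], [84, 28, 233, 24, 4648], [102, 191, 215, 26, 5157]]
top pt 736.6 -109.6 dir deg 89.09
top2 pt 735.1 -177.5 dir deg 89.7
right pt 701.6 -205.0 dir deg -1.16
right pt 596.2 -202.9 dir deg -1.46
front pt 534.2 -148.6 dir deg 88.79
topL pt 739.7 12.3 dir deg 88.21
marker px [384.50505051  42.52525253] 198
marker: angle each 8.379792210824577 35.628777395555815 59.18005060621759
ptr [ 33  26  30  16 132] [ -5.0670166  -11.27978516] 65.94314
ptr [74 49  6 11 35] [-22.8213501  -36.09188843] -15.341651
```

```bash
python3 - <<'E'
import cv2
im=cv2.imread('pics/w1.png'); cv2.imwrite('pics/w1c.png',cv2.resize(im[10:260,310:490],None,fx=3,fy=2.4*1.0) if 0 else cv2.resize(im[10:260,310:490],None,fx=2.4,fy=2.4,interpolation=cv2.INTER_CUBIC))
E
```

```text
(no output)
```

View pics/w1c.png

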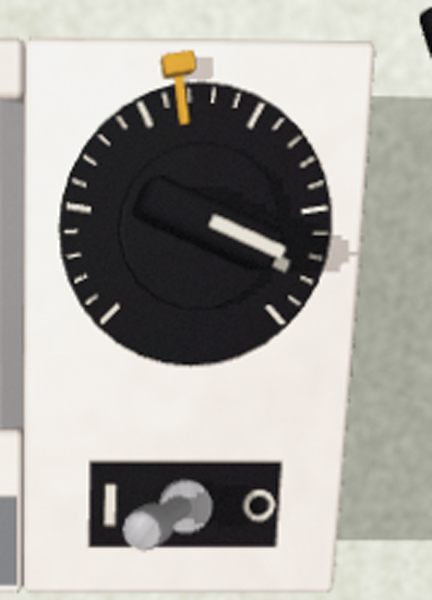

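```bash
python3 - <<'E'
from h import *
im=cv2.imread('pics/w1.png'); c=cam('wrist')
cv2.imwrite('pics/w1d.png',cv2.resize(im[15:260,75:330],None,fx=2.4,fy=2.4,interpolation=cv2.INTER_CUBIC))
print(pt(c,[(280,52),(280,190),(130,52),(130,190)],95).round(1))
O=np.array([639.8,-40.5]);s=np.radians(-1.3);Rm=np.array([[np.cos(s),-np.sin(s)],[np.sin(s),np.cos(s)]])
for n,y in (('bay1',2),('bay2',66),('bay3',130)):
    print(n,(O+Rm@[20,y]).round(1))
    q=[np.r_[O+Rm@[20+a,y+b],95] for a in(-59,59) for b in (-23.5,23.5)]; print(proj(c,q).round(0).tolist())
print('toggle',(O+Rm@[-68,-102.5]),proj(c,[np.r_[O+Rm@[-68,-102.5],95],np.r_[O+Rm@[-68,-102.5+22.6],142]]))
print(pt(c,[(373,229)],142))
E
```

```text
[[717.5 -48.1  95. ]
 [599.2 -43.3  95. ]
 [721.9  81.5  95. ]
 [602.6  96.2  95. ]]
bay1 [659.8 -39. ]
[[299.0, 188.0], [248.0, 188.0], [298.0, 51.0], [243.0, 51.0]]
bay2 [661.3  25. ]
[[230.0, 188.0], [179.0, 188.0], [224.0, 51.0], [169.0, 52.0]]
bay3 [662.7  89. ]
[[161.0, 188.0], [111.0, 189.0], [150.0, 52.0], [97.0, 53.0]]
toggle [ 569.49205087 -141.43087877] [[386.10813774 219.55179543]
 [368.14310467 231.19445264]]
[[ 571.7862056  -122.82878553  142.        ]]
```

View pics/w1d.png

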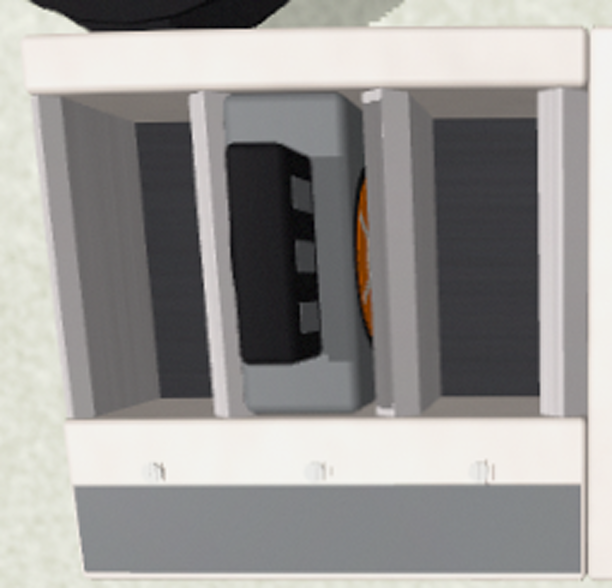

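>>> carry_out --rows '[[[-0.002,0.002,0.032],[0,0,0],1],[[-0.002,0.002,0.032],[0,0,0],1],[[-0.002,0.002,0.032],[0,0,0],1],[[-0.002,0.002,0.032],[0,0,0],1],[[-0.002,0.001,0.032],[0,0,0],1],[[0,0,0.032],[0,0,0],1],[[0,0,0],[0,0,0],1],[[0,0,0],[0,0,0],1]]'

```text
t: 2.57
ee_pos: [567.7, -87.1, 121.7]
orientation: [-3.141, 0.036, 0.006]
ft_force: [0.7, 0.2, 0.1]
width: 0.3
```

>>> carry_out --rows '[[[0,0.01,0],[0,0,0],1],[[0,0.01,0],[0,0,0],1],[[0,0.01,0],[0,0,0],1],[[0,0.008,0],[0,0,0],1],[[0,0.007,0],[0,0,0],1],[[0,0,0],[0,0,0],1],[[0,-0.02,0],[0,0,0],0.8],[[0,-0.02,-0.02],[0,0,0],0.6],[[0,0,-0.03],[0,0,0],0.5],[[0,0,-0.03],[0,0,0],0.5],[[0,0,0],[0,0,0],0.5],[[0,0,0],[0,0,0],0.5]]'

```text
t: 3.57
ee_pos: [570.6, -91.2, 204.5]
orientation: [3.141, -0.033, 0.006]
ft_force: [-0.4, -0.7, -0.3]
width: 37.0
```

```bash
python3 - <<'E'
from h import *
print(line()); snap('wrist','w2'); 
o=readout.get_obs();print(o['ft_force']); go([661.3,25,150],-1.3)
E
```

```text
(3.5667, array([570.6, -91.2, 204.5]), 'toolx yaw -1.20', 'tilt 0.23', 36.976257600222915)
[-0.73857421  0.2963274   0.25800778]
shift mm [  89.4 -118.    53.1] turn [ 0.    -0.001  0.002] q6 1.41
```

View pics/w2.png

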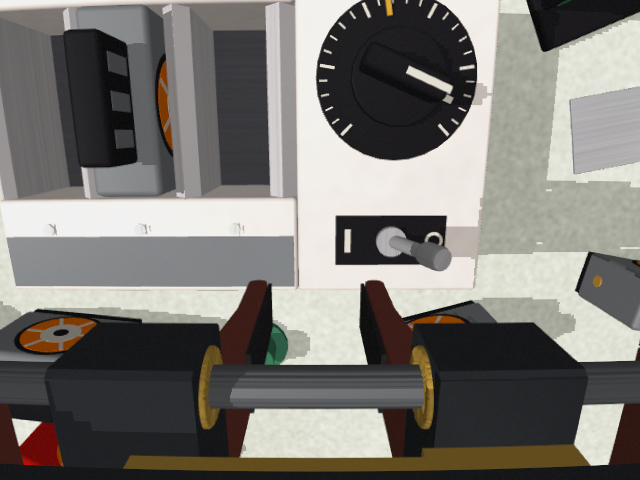

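```bash
python3 - <<'E'
from h import *
c=cam('wrist'); im=cv2.imread('pics/w2.png')
cv2.imwrite('pics/w2c.png',cv2.resize(im[0:210,0:300],None,fx=2.6,fy=2.6,interpolation=cv2.INTER_CUBIC))
E
```

```text
(no output)
```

View pics/w2c.png

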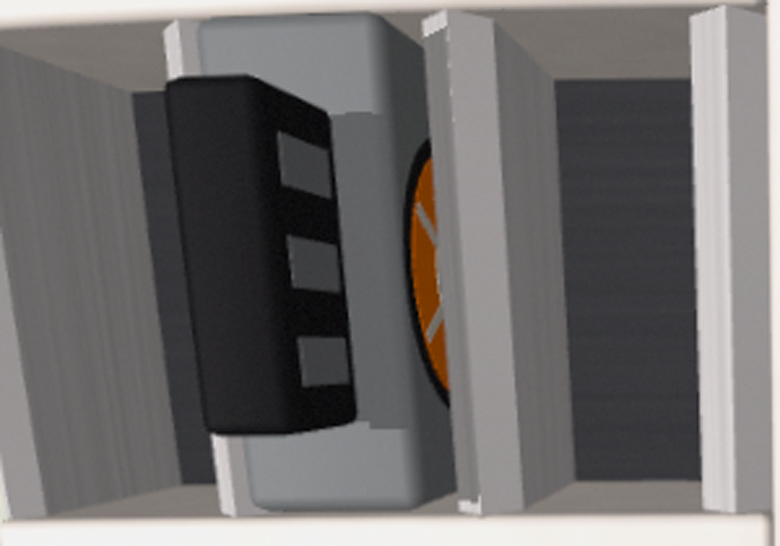

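```bash
python3 - <<'E'
from h import *
c=cam('wrist')
q=np.array([(165,78),(252,76),(285,434),(208,432)])/2.6
w=pt(c,q,145);print(w.round(1),w.mean(0)); go([*w.mean(0)[:2],115],-1.3)
# wall flat tops bay1-2 (y=34 local) at z95
print(pt(c,np.array([(435,20),(468,505),(710,10),(722,505)])/2.6,95).round(1))
E
```

```text
[[694.2  32.8 145. ]
 [693.6  15.6 145. ]
 [625.8  18.  145. ]
 [626.7  34.2 145. ]] [660.07885     25.14438628 145.        ]
shift mm [  88.1 -118.1   88. ] turn [ 0.    -0.001  0.002] q6 1.41
[[715.7  -4.6  95. ]
 [603.4  -1.7  95. ]
 [715.5 -68.   95. ]
 [601.8 -65.9  95. ]]
```

>>> carry_out --rows '[[[0.022,-0.0295,0],[0,0,0],0.4],[[0.022,-0.0295,0],[0,0,0],0.4],[[0.022,-0.0295,0],[0,0,0],0.4],[[0.022,-0.0295,0],[0,0,0.002],0.4],[[0,0,0.02],[0,0,0],0.4],[[0,0,0.03],[0,0,0],0.4],[[0,0,0.03],[0,0,0],0.4],[[0,0,0.008],[0,0,0],0.4],[[0,0,0],[0,0,0],0.4],[[0,0,0],[0,0,0],1],[[0,0,0],[0,0,0],1],[[0,0,0],[0,0,0],1]]'

```text
t: 4.62
ee_pos: [661.1, 24.8, 116.5]
orientation: [-3.141, 0.037, -0.005]
ft_force: [0.1, -0.8, 0.1]
width: 36.4
```

>>> carry_out --rows '[[[0,0,0],[0,0,0],1],[[0,0,0],[0,0,0],1],[[0,0,0],[0,0,0],1],[[0,0,0],[0,0,0],1]]'

```text
t: 4.95
ee_pos: [660.5, 24.9, 115.8]
orientation: [-3.141, 0.036, -0.003]
ft_force: [-0.9, -0.7, 5.9]
width: 19.7
```

>>> carry_out --rows '[[[0,0,-0.03],[0,0,0],1],[[0,0,-0.04],[0,0,0],1],[[0,0,-0.04],[0,0,0],1],[[0,0,-0.035],[0,0,0],1],[[0,0,0],[0,0,-0.113],1],[[0,0,0],[0,0,-0.113],1],[[0,0,0],[0,0,-0.113],1],[[0,0,0],[0,0,-0.113],1],[[0,0,0],[0,0,-0.113],1],[[0,0,0],[0,0,-0.113],1],[[0,0,0],[0,0,-0.113],1],[[0,0,0],[0,0,0],1]]'

```text
t: 5.95
ee_pos: [659.2, 24.9, 258.8]
orientation: [-2.91, -1.182, 0.003]
ft_force: [0.2, -0.1, -2.2]
width: 19.8
```

>>> carry_out --rows '[[[-0.0034,-0.04,0],[0,0,0],1],[[-0.0034,-0.04,0],[0,0,0],1],[[-0.0034,-0.04,0],[0,0,0],1],[[-0.0034,-0.04,0],[0,0,0],1],[[-0.0034,-0.04,0],[0,0,0],1],[[-0.0034,-0.04,0],[0,0,0],1],[[-0.0034,-0.04,0],[0,0,0],1],[[-0.0034,-0.04,0],[0,0,0],1],[[-0.0034,-0.04,0],[0,0,0],1],[[0,0,0],[0,0,0],1],[[0,0,0],[0,0,0],1]]'

```text
t: 6.87
ee_pos: [386.2, 263.8, 259.7]
orientation: [2.912, 1.178, -0.0]
ft_force: [0.1, 0.8, -3.3]
width: 19.9
```

```bash
python3 - <<'E'
from h import *
print(line()); snap('wrist','w3'); 
E
```

```text
(6.8667, array([386.2, 263.8, 259.7]), 'toolx yaw 44.05', 'tilt 0.01', 19.86084490226036)
```

View pics/w3.png

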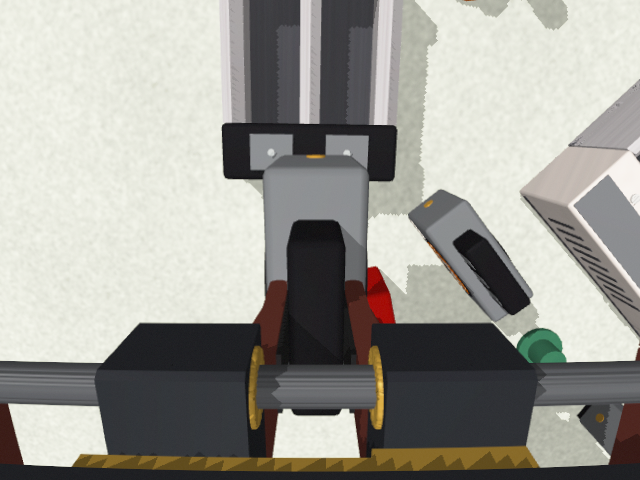

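```bash
python3 - <<'E'
from h import *
im=cv2.imread('pics/w3.png'); c=cam('wrist')
cv2.imwrite('pics/w3c.png',cv2.resize(im[0:190,200:420],None,fx=3.2,fy=3.2,interpolation=cv2.INTER_CUBIC))
E
```

```text
(no output)
```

View pics/w3c.png

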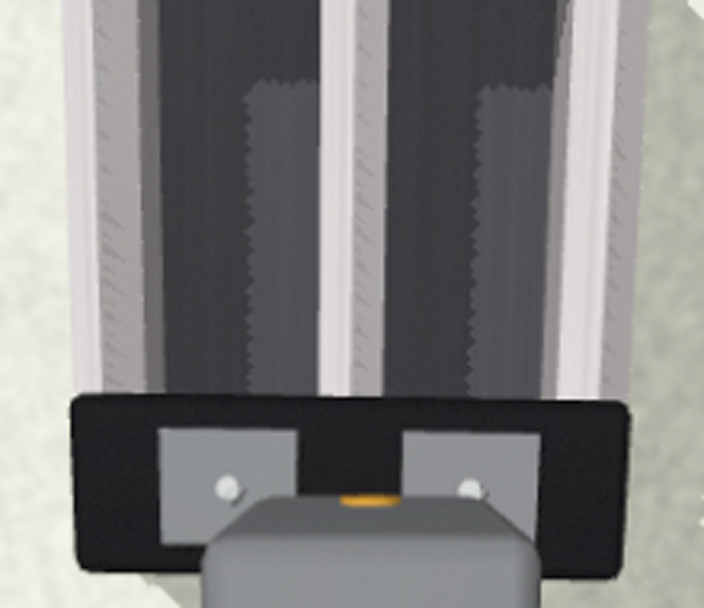

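```bash
python3 - <<'E'
from h import *
c=cam('wrist')
q=np.array([(70,396),(632,402),(76,572),(622,578),(66,50),(77,385),(646,50),(630,385),(353,20),(350,385),(140,20),(146,385),(161,20),(163,385)])/3.2+[200,0]
for z in (60,):
    w=pt(c,q,z)[:,:2]; print(w.round(1).tolist())
    print('housing w',np.hypot(*(w[0]-w[1])),np.hypot(*(w[2]-w[3])),'depth',np.hypot(*(w[0]-w[2])))
    A=lambda i,j:np.degrees(np.arctan2(*(w[i]-w[j])[::-1])).round(2)
    print('yaw: ',A(0,1)-90,A(4,5),A(6,7),A(8,9),A(10,11))
    th=np.radians(44); ex=np.array([np.cos(th),np.sin(th)]);ey=np.array([-ex[1],ex[0]])
    print('along', (w@ex).round(1)); print('across',(w@ey).round(1))
w=pt(c,q,15)[12:,:2]; print('floor edge across',w@ey)
E
```

```text
[[389.1, 374.6], [490.6, 267.0], [355.3, 343.2], [456.8, 235.3], [451.9, 430.9], [392.5, 375.1], [552.3, 326.5], [493.2, 270.5], [506.3, 383.7], [442.1, 323.3], [469.8, 422.0], [405.1, 362.0], [473.4, 418.2], [408.1, 358.7]]
housing w 147.95204678876908 148.19029024444743 depth 46.226323570986864
yaw:  43.28999999999999 43.19 43.45 43.24 42.85
along [540.2 538.3 494.  492.  624.4 543.  624.1 542.7 630.7 542.6 631.1 542.8
 631.  542.8]
across [-8.000e-01 -1.488e+02  1.000e-01 -1.481e+02 -4.000e+00 -2.800e+00
 -1.488e+02 -1.480e+02 -7.570e+01 -7.450e+01 -2.280e+01 -2.100e+01
 -2.800e+01 -2.550e+01]
floor edge across [-21.57995129 -18.74162642]
```

>>> carry_out --rows '[[[0.03,0,0],[0,0,0],1],[[0.03,0,0],[0,0,0],1],[[0.03,0,0],[0,0,0.012],1],[[0,0,0],[0,0,0],1],[[0,0,0],[0,0,0],1]]'

```text
t: 7.33
ee_pos: [454.4, 324.7, 259.0]
orientation: [2.921, 1.154, -0.001]
ft_force: [-0.8, -0.8, -4.3]
width: 20.2
```

```bash
python3 - <<'E'
from h import *
print(line()); im,c=snap('wrist','w4'); 
cv2.imwrite('pics/w4c.png',cv2.resize(im[0:300,200:440],None,fx=2,fy=2,interpolation=cv2.INTER_CUBIC))
E
```

```text
(7.3333, array([454.4, 324.7, 259. ]), 'toolx yaw 43.13', 'tilt 0.04', 20.194447665418757)
```

View pics/w4c.png

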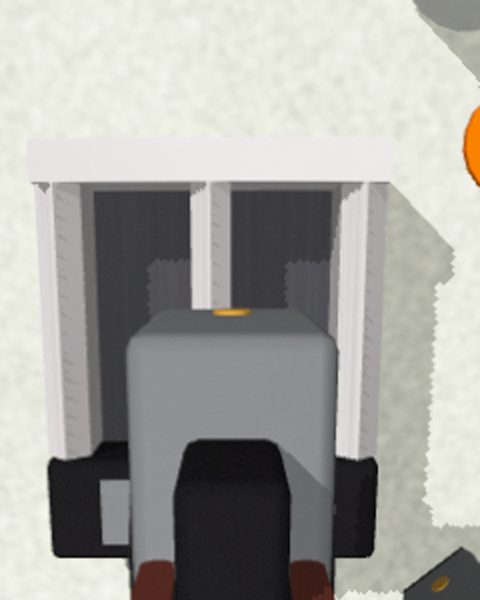

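```bash
python3 - <<'E'
from h import *
c=cam('wrist')
q=np.array([(30,141),(391,141),(30,183),(390,183),(50,458),(376,458),(50,557),(376,557),(213,188),(38,190),(385,190),(48,455),(374,455)])/2+[200,0]
w=pt(c,q,60)[:,:2]
th=np.radians(43.3); ex=np.array([np.cos(th),np.sin(th)]);ey=np.array([-ex[1],ex[0]])
print('along', (w@ex).round(1)); print('across',(w@ey).round(1)); print(w.round(1).tolist())
print('yaw',np.degrees(np.arctan2(*(w[0]-w[1])[::-1]))-90,np.degrees(np.arctan2(*(w[2]-w[3])[::-1]))-90)
a,b=602,-66
E
```

```text
along [672.9 672.2 656.5 655.7 539.8 539.2 492.9 492.3 653.8 653.7 653.  541.2
 540.6]
across [   7.  -140.4    8.  -140.6    6.2 -139.2    9.1 -141.2  -67.6    4.8
 -138.7    7.  -138.3]
[[484.9, 466.6], [585.5, 358.8], [472.3, 456.0], [573.7, 347.4], [388.6, 374.7], [487.9, 268.4], [352.5, 344.7], [455.2, 234.9], [522.2, 399.2], [472.4, 451.8], [570.3, 346.9], [389.0, 376.3], [488.3, 270.1]]
yaw 43.01740776209752 43.02285395009699
```

>>> carry_out --rows '[[[0.0223,0.0116,0],[0,0,0],1],[[0.0223,0.0116,0.01],[0,0,0],1],[[0,0,0.03],[0,0,0],1],[[0,0,0.03],[0,0,0],1],[[0,0,0.03],[0,0,0],1],[[0,0,0],[0,0,0],1],[[0,0,0],[0,0,0],1]]'

```text
t: 7.97
ee_pos: [499.8, 337.1, 158.6]
orientation: [2.92, 1.157, -0.007]
ft_force: [0.6, 0.4, -2.8]
width: 19.6
```

```bash
python3 - <<'E'
from h import *
print(line()); im,c=snap('wrist','w5'); go([502.8,338.3,155],43.1)
E
```

```text
(7.9667, array([499.8, 337.1, 158.6]), 'toolx yaw 43.22', 'tilt 0.26', 19.625581143292877)
shift mm [1.2 1.1 5.4] turn [0.    0.    0.002] q6 1.39
```

View pics/w5.png

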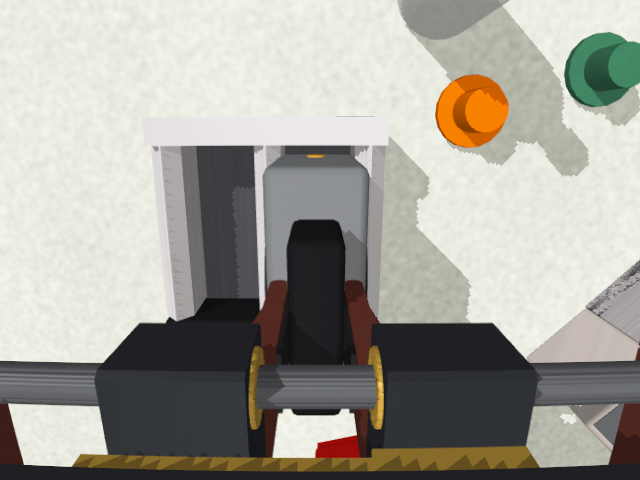

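>>> carry_out --rows '[[[0.001,0.001,0.004],[0,0,0],1],[[0,0,0.006],[0,0,0],1],[[0,0,0.006],[0,0,0],1],[[0,0,0.006],[0,0,0],1],[[0,0,0],[0,0,0],1]]'

```text
t: 8.43
ee_pos: [501.7, 338.5, 136.6]
orientation: [2.92, 1.159, -0.003]
ft_force: [1.1, 0.2, -4.4]
width: 19.9
```

>>> carry_out --rows '[[[0,0,0.006],[0,0,0],1],[[0,0,0.006],[0,0,0],1],[[0,0,0.006],[0,0,0],1],[[0,0,0.006],[0,0,0],1],[[0,0,0.004],[0,0,0],1],[[0,0,0.003],[0,0,0],1],[[0,0,0],[0,0,0],1]]'

```text
t: 9.02
ee_pos: [502.6, 339.1, 106.5]
orientation: [-2.92, -1.159, -0.0]
ft_force: [-0.8, -0.1, -3.2]
width: 19.6
```

>>> carry_out --rows '[[[0,0,0.002],[0,0,0],1],[[0,0,0],[0,0,0],1],[[0,0,0],[0,0,0],0.6],[[0,0,0],[0,0,0],0.5],[[0,0,0],[0,0,0],0.5],[[0,0,0],[0,0,0],0.5],[[0,0,-0.03],[0,0,0],0.4],[[0,0,-0.04],[0,0,0],0.4],[[0,0,-0.04],[0,0,0],0.4],[[0,0,-0.04],[0,0,0],0.4],[[0,0,0],[0,0,0],0.4]]'

```text
t: 9.93
ee_pos: [506.0, 341.2, 263.2]
orientation: [-2.917, -1.158, -0.02]
ft_force: [0.7, 0.2, 0.4]
width: 52.6
```

```bash
python3 - <<'E'
from h import *
print(line()); im,c=snap('wrist','w6');im,c=snap('top','t2'); go([414,132.2,250],83.3)
E
```

```text
(9.9333, array([506. , 341.2, 263.2]), 'toolx yaw 43.30', 'tilt 0.76', 52.55766778159333)
shift mm [-207.1   89.6    5.9] turn [ 0.002 -0.004 -0.698] q6 1.39
```

View pics/w6.png

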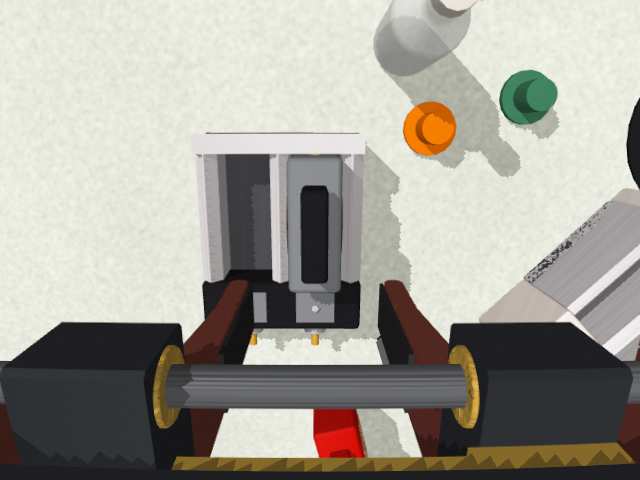

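View pics/t2.png

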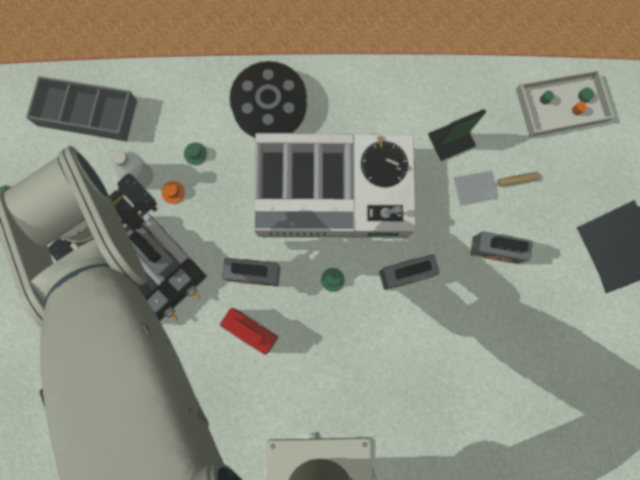

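>>> carry_out --rows '[[[0,0,0],[0,0,-0.116],0.4],[[0,0,0],[0,0,-0.116],0.4],[[0,0,0],[0,0,-0.116],0.4],[[0,0,0],[0,0,-0.116],0.4],[[0,0,0],[0,0,-0.117],0.4],[[0,0,0],[0,0,-0.117],0.4],[[-0.041,-0.0035,0],[0,0,0],0.4],[[-0.041,-0.0035,0],[0,0,0],0.4],[[-0.041,-0.0035,0],[0,0,0],0.4],[[-0.041,-0.0035,0],[0,0,0],0.4],[[-0.041,-0.0035,0],[0,0,0],0.4],[[-0.041,-0.0035,0],[0,0,0],0.4]]'

```text
t: 11.03
ee_pos: [450.7, 95.2, 252.7]
orientation: [-2.346, -2.087, 0.005]
ft_force: [1.2, -1.0, 0.1]
width: 52.6
```

>>> carry_out --rows '[[[-0.041,-0.0035,0],[0,0,0],0.4],[[-0.041,-0.0035,0],[0,0,0],0.4],[[0,0,0],[0,0,0],0.4],[[0,0,0],[0,0,0],0.4]]'

```text
t: 11.37
ee_pos: [434.9, 14.6, 253.2]
orientation: [-2.351, -2.081, 0.003]
ft_force: [0.3, -0.1, 0.2]
width: 52.5
```

```bash
python3 - <<'E'
from h import *
print(line()); im,c=snap('wrist','w7')
E
```

```text
(11.3667, array([434.9,  14.6, 253.2]), 'toolx yaw 83.03', 'tilt 0.17', 52.45646465855518)
```

View pics/w7.png

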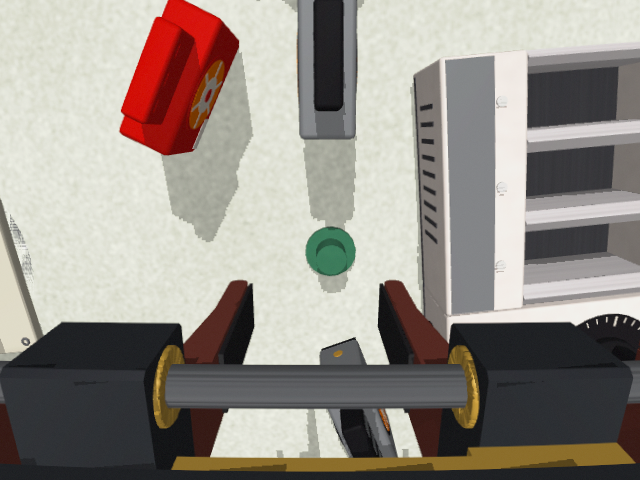

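```bash
python3 - <<'E'
from h import *
c=cam('wrist'); im=cv2.imread('pics/w7.png')
cv2.imwrite('pics/w7c.png',cv2.resize(im[0:150,280:380],None,fx=4,fy=4,interpolation=cv2.INTER_CUBIC))
E
```

```text
(no output)
```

View pics/w7c.png

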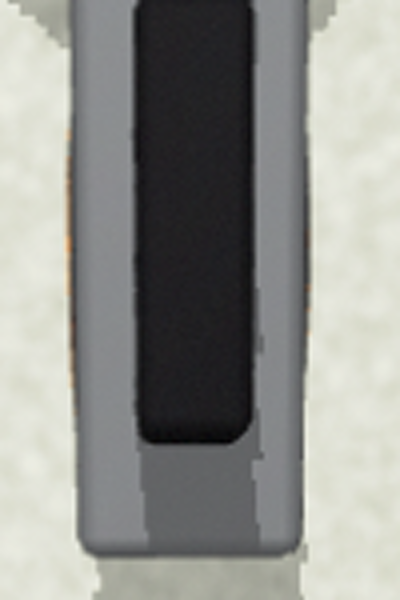

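```bash
python3 - <<'E'
from h import *
c=cam('wrist')
q=np.array([(194,20),(195,420),(195,442),(195,2),(136,200),(252,200)])/4+[280,0]
w=pt(c,q,120)[:,:2];print(w.round(1).tolist()); v=w[0]-w[1]; print(np.degrees(np.arctan2(*v[::-1])),np.hypot(*(w[4]-w[5])),np.hypot(*(w[2]-w[3])))
q=np.array([(195,553)])/4+[280,0]; e=pt(c,q,84)[0,:2]; u=v/np.hypot(*v); print('case end',e, 'centre by case',e+u*56,'by handle',w[2]+u*35)
C=w[2]+u*35
go([C[0],C[1],91],83.2)
E
```

```text
[[462.3, 165.7], [455.3, 103.4], [454.9, 99.8], [462.7, 168.4], [449.6, 139.5], [468.6, 137.2]]
83.60152136334848 19.18265982530081 68.96019831059313
case end [453.7336634   80.82499137] centre by case [459.97444591 136.47616058] by handle [458.76651162 134.62777442]
shift mm [120.7   9.3 162.5] turn [-0.002 -0.    -0.001] q6 0.13
```

>>> carry_out --rows '[[[0.04,0.003,0],[0,0,-0.01],0.4],[[0.04,0.003,0],[0,0,0],0.4],[[0.0405,0.003,0.02],[0,0,0],0.4],[[0,0,0.035],[0,0,0],0.4],[[0,0,0.035],[0,0,0],0.4],[[0,0,0.035],[0,0,0],0.4],[[0,0,0.025],[0,0,0],0.4],[[0,0,0.012],[0,0,0],0.4],[[0,0,0],[0,0,0],0.4],[[0,0,0],[0,0,0],1],[[0,0,0],[0,0,0],1],[[0,0,0],[0,0,0],1]]'

```text
t: 12.42
ee_pos: [458.7, 132.8, 95.2]
orientation: [2.336, 2.1, 0.003]
ft_force: [0.2, -0.2, -0.1]
width: 36.4
```

>>> carry_out --rows '[[[0,0,0],[0,0,0],1],[[0,0,0],[0,0,0],1],[[0,0,0],[0,0,0],1],[[0,0,0],[0,0,0],1]]'

```text
t: 12.75
ee_pos: [458.3, 132.1, 95.0]
orientation: [2.337, 2.099, 0.002]
ft_force: [-1.2, 0.8, 6.1]
width: 19.6
```

>>> carry_out --rows '[[[0,0,-0.03],[0,0,0],1],[[0,0,-0.04],[0,0,0],1],[[0,0,-0.04],[0,0,0.1235],1],[[0,0,-0.04],[0,0,0.1235],1],[[0,0,-0.02],[0,0,0.1235],1],[[0,0,0],[0,0,0.1235],1],[[0,0,0],[0,0,0.1235],1],[[0,0,0],[0,0,0.1235],1],[[0,0,0],[0,0,0.1235],1],[[0,0,0],[0,0,0.1235],1],[[0,0,0],[0,0,0.1235],1],[[0,0,0],[0,0,0.1235],1]]'

```text
t: 13.75
ee_pos: [457.1, 131.6, 263.7]
orientation: [3.122, 0.349, -0.002]
ft_force: [-0.0, -0.2, -3.7]
width: 19.8
```

>>> carry_out --rows '[[[0,0,0],[0,0,0.1235],1],[[0,0,0],[0,0,0.1235],1],[[0,0,0],[0,0,0],1],[[0,0,0],[0,0,0],1]]'

```text
t: 14.08
ee_pos: [457.4, 131.7, 263.8]
orientation: [3.141, -0.023, -0.002]
ft_force: [-0.2, -0.3, -4.1]
width: 20.1
```

```bash
python3 - <<'E'
from h import *
print(line()); im,c=snap('wrist','w8'); go([662.7,89,255],-1.3)
E
```

```text
(14.0833, array([457.4, 131.7, 263.8]), 'toolx yaw -0.84', 'tilt 0.06', 20.12948688756299)
shift mm [205.8  39.8   8.8] turn [0.    0.001 0.008] q6 1.84
```

View pics/w8.png

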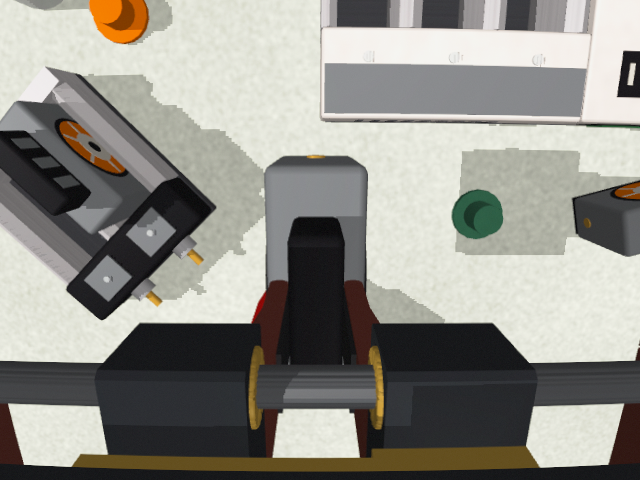

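```bash
python3 - <<'E'
from h import *
import sys
a=cv2.imread('pics/w3.png')[140:260,255:375];b=cv2.imread('pics/w8.png')[140:260,255:375]
cv2.imwrite('pics/cmp.png',cv2.resize(np.hstack([a,b]),None,fx=3.3,fy=3.3,interpolation=cv2.INTER_CUBIC))
p=imaging.camera_params('wrist')
# tool-frame: cam pose with T_tool_cam directly
K,D,_,_=cam('wrist'); W=np.linalg.inv(p['T_tool_cam']); c=(K,D,W[:3,:3],W[:3,3])
for zt in (11,36-5): print(zt)
# TCP is 91/95 above origin -> case top (84) lies 7/11 beyond... tool z (positive = below tip)
print('dry_b z7',pt(c,[(316,168),(316,156)],7)); print('damp z11',pt(c,[(316,168),(316,156)],11))
E
```

```text
11
31
dry_b z7 [[57.05125785 -0.86119072  7.        ]
 [61.80406906 -0.85635944  7.        ]]
damp z11 [[56.71686434 -0.85831807 11.        ]
 [61.58208502 -0.85337253 11.        ]]
```

View pics/cmp.png

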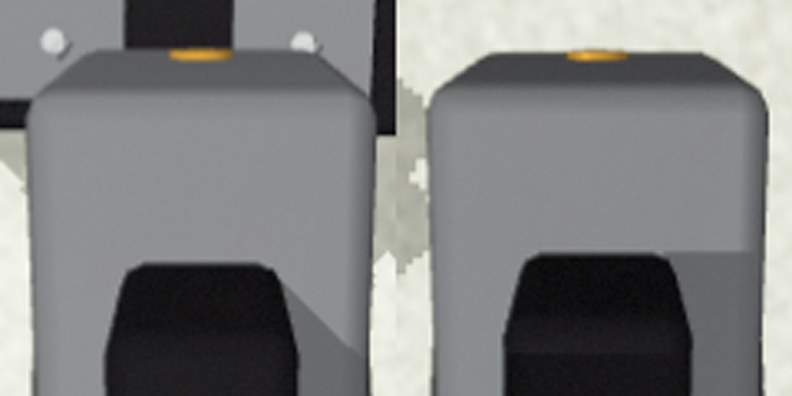

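>>> carry_out --rows '[[[0.0405,0.008,0],[0,0,0.008],1],[[0.0405,0.008,0],[0,0,0],1],[[0.0405,0.008,0],[0,0,0],1],[[0.0405,0.008,0],[0,0,0],1],[[0.0405,0.008,0.01],[0,0,0],1],[[0,0,0.03],[0,0,0],1],[[0,0,0],[0,0,0],1],[[0,0,0],[0,0,0],1]]'

```text
t: 14.8
ee_pos: [657.0, 86.7, 221.8]
orientation: [3.141, -0.038, -0.009]
ft_force: [-0.6, -0.1, -4.3]
width: 20.3
```

```bash
python3 - <<'E'
from h import *
print(line()); im,c=snap('wrist','w9'); go([660.9,89,207],-1.3)
E
```

```text
(14.8, array([657. ,  86.7, 221.8]), 'toolx yaw -1.40', 'tilt 0.34', 20.321222836612648)
shift mm [ 3.1 -2.  16.7] turn [ 0.     0.003 -0.002] q6 1.71
```

View pics/w9.png

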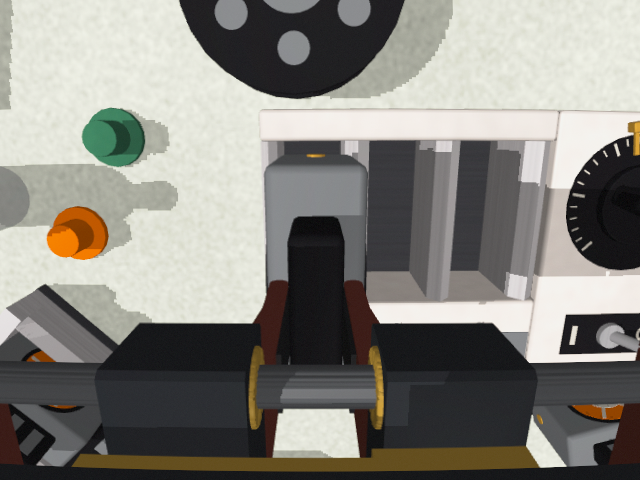

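```bash
python3 - <<'E'
from h import *
im=cv2.imread('pics/w9.png')
cv2.imwrite('pics/w9c.png',cv2.resize(im[100:330,250:570],None,fx=2.5,fy=2.5,interpolation=cv2.INTER_CUBIC))
E
```

```text
(no output)
```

View pics/w9c.png

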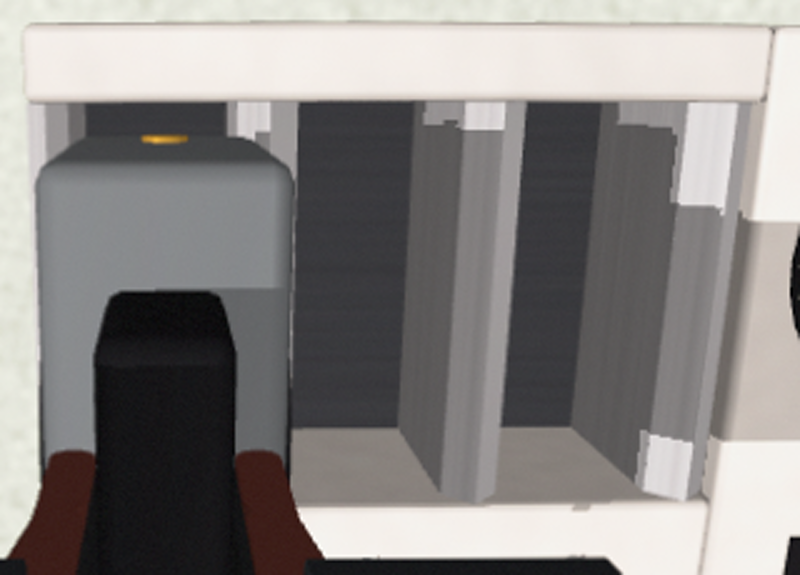

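```bash
python3 - <<'E'
from h import *
c=cam('wrist')
O=np.array([639.8,-40.5]);s=np.radians(-1.3);Rm=np.array([[np.cos(s),-np.sin(s)],[np.sin(s),np.cos(s)]])
def L(pts,z,n):
    w=pt(c,np.array(pts)/2.5+[250,100],z)[:,:2]; print(n,((w-O)@Rm).round(1).tolist())
L([(413,115),(400,428)],25,'floor y42.5, x -39')
L([(603,115),(573,425)],25,'floor y-21.5, x-39')
L([(505,110),(470,490)],95,'ridge y34'); L([(272,110)],95,'ridge y98')
L([(400,102),(400,503),(700,503),(700,102)],95,'x 79, -39,-39,79')
L([(355,428)],25,'x -39')
L([(25,28),(768,30)],95,'outer back corners x102.5 y165 / bay-block end')
E
```

```text
floor y42.5, x -39 [[74.1, 44.2], [-38.2, 42.5]]
floor y-21.5, x-39 [[74.4, -21.3], [-37.3, -21.7]]
ridge y34 [[78.0, 35.3], [-33.8, 36.9]]
ridge y98 [[77.8, 99.4]]
x 79, -39,-39,79 [[80.0, 64.4], [-37.9, 57.9], [-38.7, -34.8], [80.6, -19.2]]
x -39 [[-38.1, 59.1]]
outer back corners x102.5 y165 / bay-block end [[99.6, 166.1], [100.0, -36.1]]
```

>>> carry_out --rows '[[[0.002,-0.002,0.01],[0,0,0],1],[[0,0,0],[0,0,0],1],[[0,0,0],[0,0,0],1],[[0,0,0],[0,0,0],1]]'

```text
t: 15.18
ee_pos: [660.7, 89.5, 215.4]
orientation: [-3.141, 0.04, -0.002]
ft_force: [-0.5, 0.9, -4.7]
width: 20.1
```

```bash
python3 - <<'E'
from h import *
print(line()); go([662,89.5,195],-1.3)
E
```

```text
(15.1833, array([660.7,  89.5, 215.4]), 'toolx yaw -1.45', 'tilt 0.07', 20.11149463051742)
shift mm [ 1.3 -0.  20.4] turn [-0.    -0.001 -0.003] q6 1.71
```

>>> carry_out --rows '[[[0.001,0,0.012],[0,0,-0.003],1],[[0,0,0.008],[0,0,0],1],[[0,0,0.008],[0,0,0],1],[[0,0,0.008],[0,0,0],1],[[0,0,0.008],[0,0,0],1],[[0,0,0.008],[0,0,0],1],[[0,0,0],[0,0,0],1]]'

```text
t: 15.77
ee_pos: [660.4, 88.9, 160.0]
orientation: [3.141, -0.037, -0.005]
ft_force: [-1.0, 0.3, -4.1]
width: 20.0
```

>>> carry_out --rows '[[[0.001,0,0.008],[0,0,0],1],[[0,0,0.008],[0,0,0],1],[[0,0,0.008],[0,0,0],1],[[0,0,0.006],[0,0,0],1],[[0,0,0.005],[0,0,0],1],[[0,0,0.004],[0,0,0],1],[[0,0,0],[0,0,0],1],[[0,0,0],[0,0,0],1]]'

```text
t: 16.43
ee_pos: [662.7, 89.1, 123.3]
orientation: [3.141, -0.036, -0.0]
ft_force: [-0.4, 0.3, -4.7]
width: 20.1
```

>>> carry_out --rows '[[[0,0,0.003],[0,0,0],1],[[0,0,0.001],[0,0,0],1],[[0,0,0],[0,0,0],1]]'

```text
t: 16.68
ee_pos: [663.4, 89.2, 120.5]
orientation: [-3.141, 0.036, -0.003]
ft_force: [0.7, 0.8, 1.8]
width: 19.7
```

>>> carry_out --rows '[[[0,0,0.001],[0,0,0],1],[[0,0,0],[0,0,0],0.7],[[0,0,0],[0,0,0],0.55],[[0,0,0],[0,0,0],0.55],[[0,0,0],[0,0,0],0.55],[[0,0,-0.03],[0,0,0],0.55],[[0,0,-0.04],[0,0,0],0.5],[[0,0,-0.03],[0,0,0],0.4],[[0,0,-0.02],[0,0,0],0.4],[[0,0,0],[0,0,0],0.4],[[0,0,0],[0,0,0],0.4]]'

```text
t: 17.6
ee_pos: [663.2, 89.2, 239.4]
orientation: [-3.141, 0.036, -0.004]
ft_force: [0.5, 0.0, -0.6]
width: 52.7
```

```bash
python3 - <<'E'
from h import *
print(line()); im,c=snap('wrist','w10');im,c=snap('top','t3');
im,c2=snap('scene','s3')
E
```

```text
(17.6, array([663.2,  89.2, 239.4]), 'toolx yaw -1.33', 'tilt 0.14', 52.69684119373364)
```

View pics/w10.png

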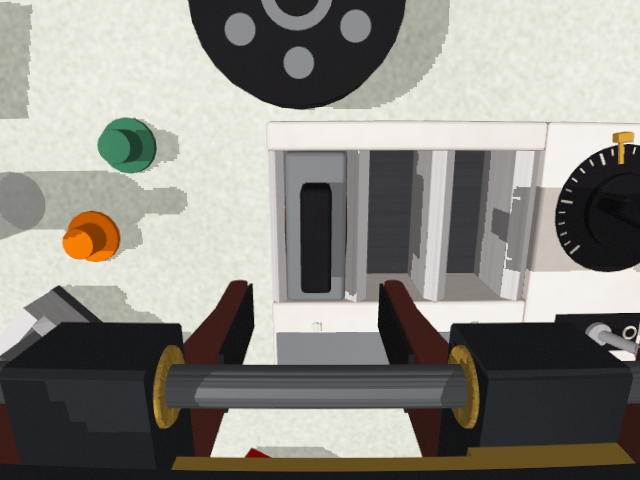

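View pics/t3.png

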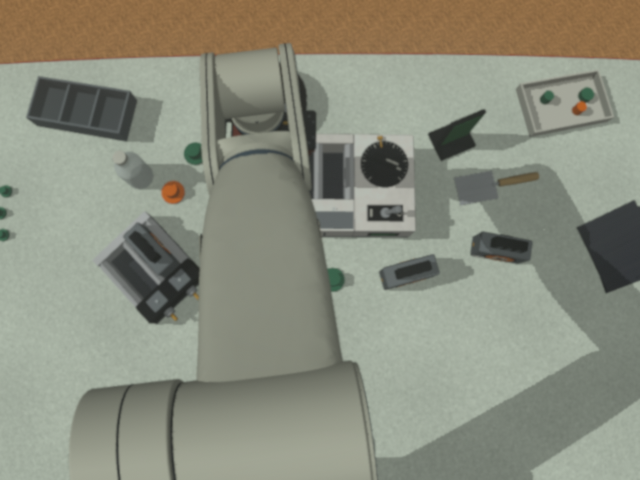

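View pics/s3.png

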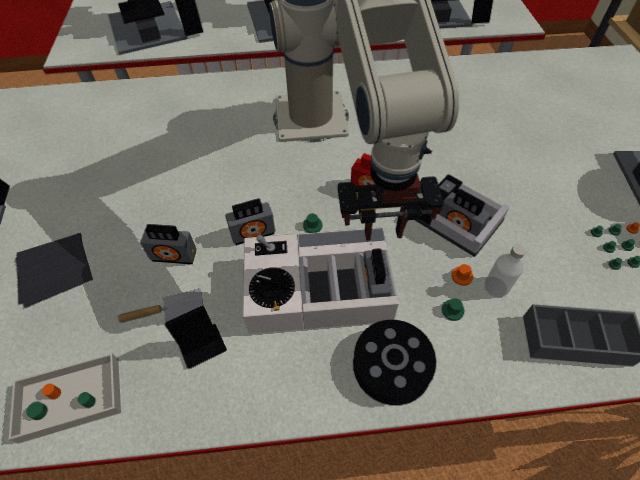

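>>> carry_out --rows '[[[-0.0162,0.0355,0],[0,0,0],0.4],[[-0.0162,0.0355,0],[0,0,0],0.4],[[-0.0162,0.0355,0],[0,0,0],0.4],[[-0.0162,0.0355,0],[0,0,0],0.4],[[-0.0162,0.0355,0],[0,0,0],0.4],[[-0.0162,0.0355,0],[0,0,0],0.4],[[-0.0162,0.0355,0],[0,0,0],0.4],[[-0.0162,0.0355,0],[0,0,0],0.4],[[-0.0162,0.0355,0],[0,0,0],0.4],[[-0.0162,0.0355,0],[0,0,0],0.4],[[-0.0162,0.0355,0],[0,0,0],0.4],[[0,0,0],[0,0,-0.123],0.4]]'

```text
t: 18.75
ee_pos: [472.0, -301.8, 236.7]
orientation: [-3.138, -0.149, 0.005]
ft_force: [0.1, -0.1, 0.4]
width: 52.8
```

>>> carry_out --rows '[[[0,0,0],[0,0,-0.123],0.4],[[0,0,0],[0,0,-0.123],0.4],[[0,0,0],[0,0,-0.123],0.4],[[0,0,0],[0,0,-0.123],0.4],[[0,0,0],[0,0,-0.123],0.4],[[0,0,0],[0,0,-0.123],0.4],[[0,0,0],[0,0,-0.123],0.4],[[0,0,0],[0,0,-0.123],0.4],[[0,0,0],[0,0,-0.123],0.4],[[0,0,0],[0,0,-0.123],0.4],[[0,0,0],[0,0,-0.123],0.4],[[0,0,0],[0,0,-0.123],0.4]]'

```text
t: 19.75
ee_pos: [474.6, -296.6, 236.5]
orientation: [-2.207, -2.231, 0.001]
ft_force: [-1.0, -0.3, -0.6]
width: 52.5
```

>>> carry_out --rows '[[[0,0,0],[0,0,-0.123],0.4],[[0,0,0],[0,0,-0.123],0.4],[[0,0,0],[0,0,0],0.4],[[0,0,0],[0,0,0],0.4]]'

```text
t: 20.08
ee_pos: [474.8, -296.8, 237.1]
orientation: [-1.929, -2.476, 0.0]
ft_force: [0.2, -0.4, 0.1]
width: 52.6
```

```bash
python3 - <<'E'
from h import *
print(line()); im,c=snap('wrist','w11')
E
```

```text
(20.0833, array([ 474.8, -296.8,  237.1]), 'toolx yaw 104.17', 'tilt 0.14', 52.643035494501774)
```

View pics/w11.png

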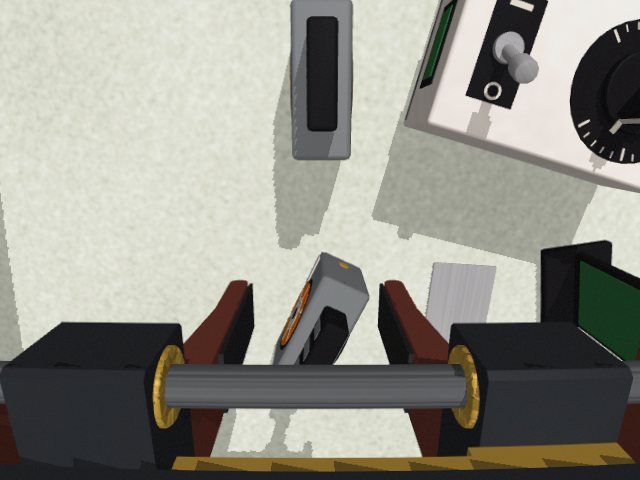

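```bash
cat >> h.py <<'E'
def handle(im,c,box,z=120,th=60):
    x0,y0,x1,y1=box; m=(im[y0:y1,x0:x1].max(2)<th).astype(np.uint8)
    n,l,s,ce=cv2.connectedComponentsWithStats(m); k=1+np.argmax(s[1:,4])
    pp=np.argwhere(l==k)[:,::-1]+[x0,y0]; w=pt(c,pp,z)[:,:2].astype(np.float32)
    r=cv2.minAreaRect(w); B=cv2.boxPoints(r); e=B[1]-B[0]; f=B[2]-B[1]; e=e if np.hypot(*e)>np.hypot(*f) else f
    print('px bbox',pp.min(0),pp.max(0),'centre',np.round(r[0],1),'size',np.round(r[1],1),'long dir',np.degrees(np.arctan2(e[1],e[0])).round(2)%180)
    return r[0]
E
python3 - <<'E'
from h import *
im=cv2.imread('pics/w11.png');c=cam('wrist')
C=handle(im,c,(296,2,350,150)); go([*C,95],104)
E
```

```text
px bbox [306  17] [337 131] centre [ 453.3 -192.7] size [19.7 68.8] long dir 104.7
shift mm [106.1   4.7 142.5] turn [-0.001 -0.001  0.003] q6 -0.83
```

>>> carry_out --rows '[[[0.036,0.002,0],[0,0,-0.009],0.4],[[0.036,0.002,0],[0,0,0],0.4],[[0.0345,0.001,0.02],[0,0,0],0.4],[[0,0,0.035],[0,0,0],0.4],[[0,0,0.035],[0,0,0],0.4],[[0,0,0.03],[0,0,0],0.4],[[0,0,0.016],[0,0,0],0.4],[[0,0,0.008],[0,0,0],0.4],[[0,0,0],[0,0,0],0.4],[[0,0,0],[0,0,0],1],[[0,0,0],[0,0,0],1],[[0,0,0],[0,0,0],1]]'

```text
t: 21.13
ee_pos: [454.2, -193.4, 95.7]
orientation: [1.914, 2.488, 0.001]
ft_force: [0.7, 0.5, -0.1]
width: 36.1
```

>>> carry_out --rows '[[[0,0,0],[0,0,0],1],[[0,0,0],[0,0,0],1],[[0,0,0],[0,0,0],1],[[0,0,0],[0,0,0],1]]'

```text
t: 21.47
ee_pos: [453.5, -193.1, 95.1]
orientation: [1.915, 2.49, 0.0]
ft_force: [-1.4, 0.6, 6.2]
width: 19.7
```

>>> carry_out --rows '[[[0,0,-0.03],[0,0,0],1],[[0,0,-0.04],[0,0,0],1],[[0,0,-0.04],[0,0,-0.117],1],[[0,0,-0.04],[0,0,-0.117],1],[[0,0,-0.01],[0,0,-0.117],1],[[0,0,0],[0,0,-0.117],1],[[0,0,0],[0,0,-0.117],1],[[0,0,0],[0,0,-0.117],1],[[0,0,0],[0,0,-0.117],1],[[0,0,0],[0,0,-0.117],1],[[0,0,0],[0,0,-0.117],1],[[0,0,0],[0,0,-0.117],1]]'

```text
t: 22.47
ee_pos: [452.4, -192.5, 253.7]
orientation: [-0.212, -3.133, -0.001]
ft_force: [1.0, 1.1, -4.3]
width: 20.0
```

>>> carry_out --rows '[[[0,0,0],[0,0,-0.117],1],[[0,0,0],[0,0,0],1],[[0,0,0],[0,0,0],1]]'

```text
t: 22.72
ee_pos: [452.7, -192.6, 253.9]
orientation: [-0.043, -3.14, -0.001]
ft_force: [-0.6, -0.3, -3.7]
width: 19.5
```

```bash
python3 - <<'E'
from h import *
print(line()); im,c=snap('wrist','w12'); go([662,25.7,255],178.7)
p=imaging.camera_params('wrist')
K,D,_,_=c; W=np.linalg.inv(p['T_tool_cam']); c=(K,D,W[:3,:3],W[:3,3])
print(pt(c,[(316,160),(316,166),(316,168),(316,172)],11)[:,0])
cv2.imwrite('pics/w12c.png',cv2.resize(im[140:260,255:375],None,fx=4,fy=4,interpolation=cv2.INTER_CUBIC))
E
```

```text
(22.7167, array([ 452.7, -192.6,  253.9]), 'toolx yaw 178.44', 'tilt 0.07', 19.47998001086309)
shift mm [-203.1  224.1   -1.1] turn [ 0.    -0.001 -0.005] q6 -1.97
[58.69850204 56.26300961 55.44763325 53.81148963]
```

View pics/w12c.png

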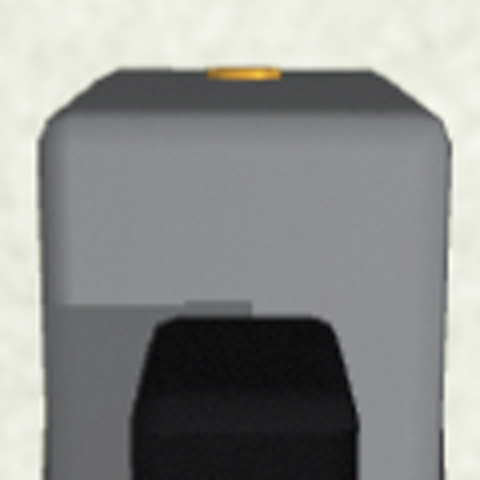

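```bash
python3 - <<'E'
from h import *
p=imaging.camera_params('wrist');print(p)
K,D,_,_=cam('wrist'); W=np.linalg.inv(p['T_tool_cam']); c=(K,D,W[:3,:3],W[:3,3])
print(pt(c,[(316,168),(316,156)],11),pt(c,[(316,168),(316,156)],7))
E
```

```text
{'fx': 415.95165325368157, 'fy': 415.95165325368157, 'cx': 315.66664294955046, 'cy': 242.77998243400577, 'k1': -0.05344364722044366, 'T_tool_cam': array([[-1.20689046e-03, -9.65758357e-01, -2.59440434e-01,
         7.00699114e+01],
       [ 9.99999271e-01, -1.16024494e-03, -3.32921637e-04,
         9.90052825e-01],
       [ 2.05074019e-05, -2.59440647e-01,  9.65759054e-01,
        -1.62124301e+02],
       [ 0.00000000e+00,  0.00000000e+00,  0.00000000e+00,
         1.00000000e+00]])}
[[55.44763325  1.10612988 11.        ]
 [60.31341942  1.11107135 11.        ]] [[55.78547786  1.10344795  7.        ]
 [60.53884108  1.10827524  7.        ]]
```

>>> carry_out --rows '[[[-0.0254,0.028,0],[0,0,-0.005],1],[[-0.0254,0.028,0],[0,0,0],1],[[-0.0254,0.028,0],[0,0,0],1],[[-0.0254,0.028,0],[0,0,0],1],[[-0.0254,0.028,0],[0,0,0],1],[[-0.0254,0.028,0],[0,0,0],1],[[-0.0254,0.028,0],[0,0,0],1],[[-0.0254,0.028,0],[0,0,0],1],[[0,0,0.02],[0,0,0],1],[[0,0,0.015],[0,0,0],1],[[0,0,0],[0,0,0],1],[[0,0,0],[0,0,0],1]]'

```text
t: 23.77
ee_pos: [659.7, 27.2, 218.1]
orientation: [-0.032, -3.138, 0.0]
ft_force: [-0.4, -0.3, -3.9]
width: 19.9
```

```bash
python3 - <<'E'
from h import *
print(line()); im,c=snap('wrist','w13'); go([662,25.7,208],178.7)
E
```

```text
(23.7667, array([659.7,  27.2, 218.1]), 'toolx yaw 178.82', 'tilt 0.19', 19.87199228092449)
shift mm [-1.5 -1.2 11.4] turn [-0.    -0.001  0.002] q6 -1.53
```

View pics/w13.png

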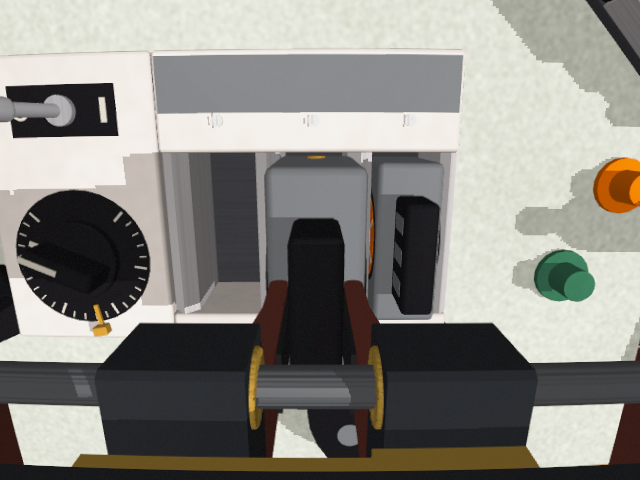

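>>> carry_out --rows '[[[-0.0015,-0.001,0.01],[0,0,0.002],1],[[0,0,0.005],[0,0,0],1],[[0,0,0],[0,0,0],1],[[0,0,0],[0,0,0],1]]'

```text
t: 24.15
ee_pos: [661.9, 25.8, 204.3]
orientation: [-0.034, -3.141, -0.0]
ft_force: [-0.9, -1.0, -5.3]
width: 19.5
```

```bash
python3 - <<'E'
from h import *
print(line()); go([662,25.7,120],178.7)
E
```

```text
(24.15, array([661.9,  25.8, 204.3]), 'toolx yaw 178.76', 'tilt 0.03', 19.504043934595945)
shift mm [-0.1 -0.1 84.3] turn [ 0.    -0.001  0.001] q6 -1.53
```

>>> carry_out --rows '[[[0,0,0.008],[0,0,0],1],[[0,0,0.008],[0,0,0],1],[[0,0,0.008],[0,0,0],1],[[0,0,0.008],[0,0,0],1],[[0,0,0.008],[0,0,0],1],[[0,0,0.008],[0,0,0],1],[[0,0,0],[0,0,0],1]]'

```text
t: 24.73
ee_pos: [660.9, 26.1, 154.0]
orientation: [-0.033, -3.138, 0.0]
ft_force: [0.4, 0.2, -4.9]
width: 19.6
```

>>> carry_out --rows '[[[0,0,0.008],[0,0,0],1],[[0,0,0.008],[0,0,0],1],[[0,0,0.007],[0,0,0],1],[[0,0,0.005],[0,0,0],1],[[0,0,0.004],[0,0,0],1],[[0,0,0.003],[0,0,0],1],[[0,0,0.002],[0,0,0],1],[[0,0,0],[0,0,0],1],[[0,0,0],[0,0,0],1]]'

```text
t: 25.48
ee_pos: [662.1, 26.1, 120.8]
orientation: [0.033, 3.141, 0.0]
ft_force: [-4.5, 0.6, 4.6]
width: 20.0
```

>>> carry_out --rows '[[[0,0,0.001],[0,0,0],1],[[0,0,0],[0,0,0],0.7],[[0,0,0],[0,0,0],0.58],[[0,0,0],[0,0,0],0.58],[[0,0,0],[0,0,0],0.58],[[0,0,-0.03],[0,0,0],0.58],[[0,0,-0.04],[0,0,0],0.5],[[0,0,-0.03],[0,0,0],0.4],[[0,0,-0.02],[0,0,0],0.4],[[0,0,0],[0,0,0],0.4],[[0,0,0],[0,0,0],0.4]]'

```text
t: 26.4
ee_pos: [662.9, 26.1, 239.6]
orientation: [0.033, 3.139, 0.0]
ft_force: [-0.6, -0.0, -0.8]
width: 53.1
```

```bash
python3 - <<'E'
from h import *
print(line()); im,c=snap('wrist','w14');im,c=snap('top','t4')
E
```

```text
(26.4, array([662.9,  26.1, 239.6]), 'toolx yaw 178.81', 'tilt 0.15', 53.0985875828266)
```

View pics/w14.png

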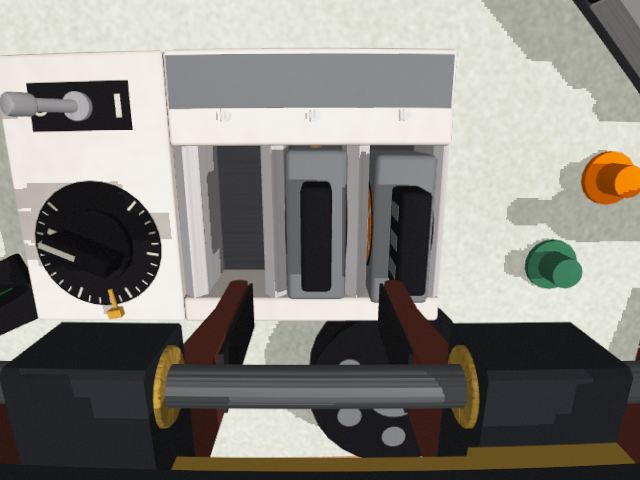

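View pics/t4.png

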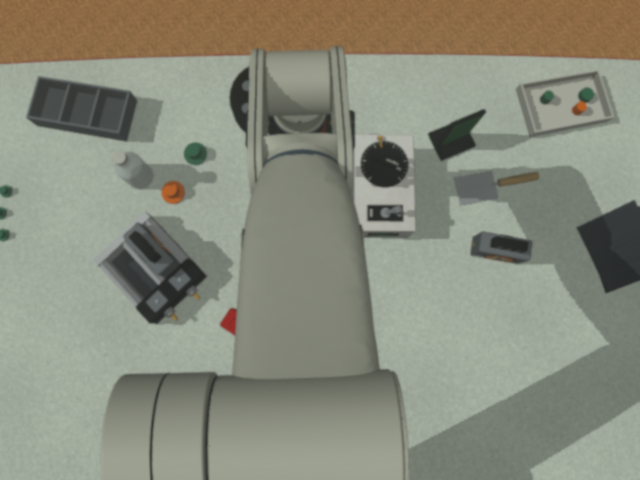

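>>> carry_out --rows '[[[0.0126,-0.0372,0],[0,0,0],0.4],[[0.0126,-0.0372,0],[0,0,0],0.4],[[0.0126,-0.0372,0],[0,0,0],0.4],[[0.0126,-0.0372,0],[0,0,0],0.4],[[0.0126,-0.0372,0],[0,0,0],0.4],[[0.0126,-0.0372,0],[0,0,0],0.4],[[0.0126,-0.0372,0],[0,0,0],0.4],[[0.0126,-0.0372,0],[0,0,0],0.4],[[0.0126,-0.0372,0],[0,0,0],0.4],[[0.0126,-0.0372,0],[0,0,0],0.4],[[0.0126,-0.0372,0],[0,0,0],0.4],[[0.0126,-0.0372,0],[0,0,0],0.4]]'

```text
t: 27.5
ee_pos: [500.0, -418.1, 236.1]
orientation: [-0.033, -3.139, -0.004]
ft_force: [0.9, 0.2, -0.1]
width: 53.1
```

>>> carry_out --rows '[[[0.0126,-0.0372,0],[0,0,0],0.4],[[0.0126,-0.0372,0],[0,0,0],0.4],[[0,0,0],[0,0,0.1245],0.4],[[0,0,0],[0,0,0.1245],0.4],[[0,0,0],[0,0,0.1245],0.4],[[0,0,0],[0,0,0.1245],0.4],[[0,0,0],[0,0,0.1245],0.4],[[0,0,0],[0,0,0.1245],0.4],[[0,0,0],[0,0,0.1245],0.4],[[0,0,0],[0,0,0.1245],0.4],[[0,0,0],[0,0,0.1245],0.4],[[0,0,0],[0,0,0.1245],0.4]]'

```text
t: 28.5
ee_pos: [474.2, -490.1, 235.9]
orientation: [-1.864, -2.524, -0.001]
ft_force: [0.1, -0.0, 0.3]
width: 52.5
```

>>> carry_out --rows '[[[0,0,0],[0,0,0.1245],0.4],[[0,0,0],[0,0,0.1245],0.4],[[0,0,0],[0,0,0.1245],0.4],[[0,0,0],[0,0,0.1245],0.4],[[0,0,0],[0,0,0],0.4],[[0,0,0],[0,0,0],0.4]]'

```text
t: 29.0
ee_pos: [474.4, -490.4, 236.5]
orientation: [-2.419, -2.0, 0.0]
ft_force: [0.1, 0.3, -0.1]
width: 52.6
```

```bash
python3 - <<'E'
from h import *
print(line()); im,c=snap('wrist','w15')
E
```

```text
(29.0, array([ 474.4, -490.4,  236.5]), 'toolx yaw 79.16', 'tilt 0.17', 52.58790367608945)
```

View pics/w15.png

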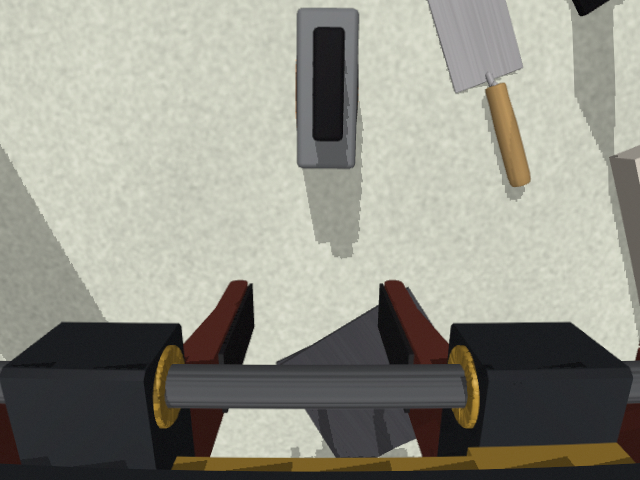

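Third damp cassette is at (328,85), grey with a dark handle, nothing else near it fits the description.

```bash
python3 - <<'E'
from h import *
im=cv2.imread('pics/w15.png');c=cam('wrist')
C=handle(im,c,(303,15,353,160)); go([*C,95],77.5)
E
```

```text
px bbox [313  27] [344 140] centre [ 501.8 -393. ] size [68.6 19.6] long dir 79.02
shift mm [100.6   8.7 142. ] turn [-0.002 -0.001  0.029] q6 -0.63
```

>>> carry_out --rows '[[[0.0335,0.003,0],[0,0,0],0.4],[[0.0335,0.003,0],[0,0,0],0.4],[[0.0335,0.0025,0.02],[0,0,0],0.4],[[0,0,0.035],[0,0,0],0.4],[[0,0,0.035],[0,0,0],0.4],[[0,0,0.03],[0,0,0],0.4],[[0,0,0.015],[0,0,0],0.4],[[0,0,0.007],[0,0,0],0.4],[[0,0,0],[0,0,0],0.4],[[0,0,0],[0,0,0],1],[[0,0,0],[0,0,0],1],[[0,0,0],[0,0,0],1]]'

```text
t: 30.05
ee_pos: [503.4, -394.7, 98.1]
orientation: [2.423, 1.996, 0.001]
ft_force: [0.0, -0.0, 0.4]
width: 36.3
```

>>> carry_out --rows '[[[0,0,0],[0,0,0],1],[[0,0,0],[0,0,0],1],[[0,0,0],[0,0,0],1],[[0,0,0],[0,0,0],1]]'

```text
t: 30.38
ee_pos: [502.8, -394.1, 97.1]
orientation: [2.425, 1.997, 0.0]
ft_force: [-1.7, 0.4, 5.1]
width: 19.3
```

>>> carry_out --rows '[[[0,0,-0.03],[0,0,0],1],[[0,0,-0.04],[0,0,0],1],[[0,0,-0.04],[0,0,0.117],1],[[0,0,-0.04],[0,0,0.117],1],[[0,0,-0.014],[0,0,0.117],1],[[0,0,0],[0,0,0.117],1],[[0,0,0],[0,0,0.117],1],[[0,0,0],[0,0,0.117],1],[[0,0,0],[0,0,0.117],1],[[0,0,0],[0,0,0.117],1],[[0,0,0],[0,0,0.117],1],[[0,0,0],[0,0,0.117],1]]'

```text
t: 31.38
ee_pos: [502.2, -393.5, 259.7]
orientation: [-3.124, -0.317, 0.002]
ft_force: [0.3, 0.4, -2.2]
width: 19.5
```

>>> carry_out --rows '[[[0,0,0],[0,0,0.117],1],[[0,0,0],[0,0,0.117],1],[[0,0,0],[0,0,0],1],[[0,0,0],[0,0,0],1]]'

```text
t: 31.72
ee_pos: [502.3, -393.7, 259.9]
orientation: [-3.141, 0.036, 0.001]
ft_force: [0.7, -0.6, -2.7]
width: 20.0
```

```bash
python3 - <<'E'
from h import *
print(line()); im,c=snap('wrist','w16'); go([660,-38.3,260],-1.3)
p=imaging.camera_params('wrist')
K,D,_,_=c; W=np.linalg.inv(p['T_tool_cam']); c=(K,D,W[:3,:3],W[:3,3])
print(pt(c,[(316,160),(316,166),(316,168),(316,172)],13)[:,0], p['T_tool_cam'][:3,3])
cv2.imwrite('pics/w16c.png',cv2.resize(im[140:260,255:375],None,fx=4,fy=4,interpolation=cv2.INTER_CUBIC))
E
```

```text
(31.7167, array([ 502.3, -393.7,  259.9]), 'toolx yaw -1.30', 'tilt 0.06', 19.964704732914758)
shift mm [ 1.496e+02 -3.589e+02  1.000e-01] turn [-0.001  0.001  0.   ] q6 0.91
[59.83004039 57.36672124 56.54204208 54.88725147] [  71.18192422   -0.98723586 -162.12404649]
```

View pics/w16c.png

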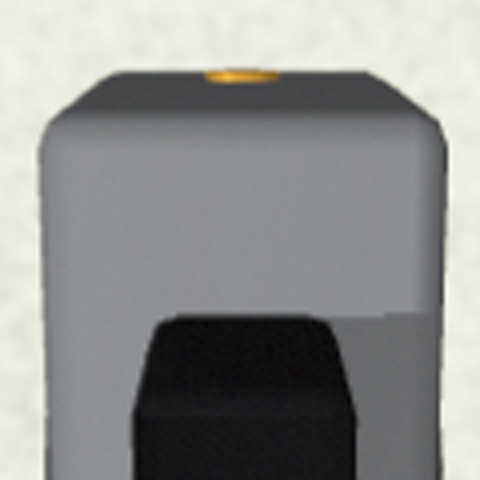

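>>> carry_out --rows '[[[0.015,-0.0359,0],[0,0,0],1],[[0.015,-0.0359,0],[0,0,0],1],[[0.015,-0.0359,0],[0,0,0],1],[[0.015,-0.0359,0],[0,0,0],1],[[0.015,-0.0359,0],[0,0,0],1],[[0.015,-0.0359,0],[0,0,0],1],[[0.015,-0.0359,0],[0,0,0],1],[[0.015,-0.0359,0],[0,0,0],1],[[0.015,-0.0359,0],[0,0,0],1],[[0.015,-0.0359,0],[0,0,0],1],[[0,0,0.02],[0,0,0],1],[[0,0,0.02],[0,0,0],1]]'

```text
t: 32.77
ee_pos: [663.7, -36.3, 221.1]
orientation: [3.141, -0.03, 0.005]
ft_force: [-0.4, -0.0, -3.7]
width: 19.4
```

>>> carry_out --rows '[[[0,0,0],[0,0,0],1],[[0,0,0],[0,0,0],1],[[0,0,0],[0,0,0],1]]'

```text
t: 33.02
ee_pos: [662.3, -39.4, 221.3]
orientation: [3.141, -0.04, 0.001]
ft_force: [0.3, -0.0, -2.5]
width: 20.0
```

```bash
python3 - <<'E'
from h import *
print(line()); im,c=snap('wrist','w17'); go([660,-38.3,207],-1.3)
E
```

```text
(33.0167, array([662.3, -39.4, 221.3]), 'toolx yaw -1.46', 'tilt 0.04', 20.00678872935325)
shift mm [-2.7 -1.2 14.8] turn [ 0.    -0.002 -0.003] q6 1.52
```

View pics/w17.png

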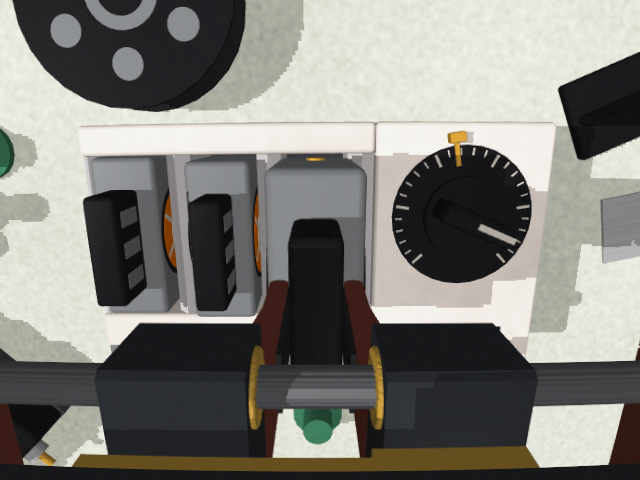

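>>> carry_out --rows '[[[-0.0025,-0.001,0.01],[0,0,-0.003],1],[[0,0,0.005],[0,0,0],1],[[0,0,0],[0,0,0],1],[[0,0,0],[0,0,0],1]]'

```text
t: 33.4
ee_pos: [659.1, -38.1, 205.1]
orientation: [-3.141, 0.037, 0.001]
ft_force: [-0.4, 0.1, -3.4]
width: 19.7
```

```bash
python3 - <<'E'
from h import *
print(line()); go([660,-38.3,122],-1.3)
E
```

```text
(33.4, array([659.1, -38.1, 205.1]), 'toolx yaw -1.34', 'tilt 0.05', 19.70833901379456)
shift mm [ 1.   0.2 83.1] turn [-0.     0.001 -0.001] q6 1.52
```

>>> carry_out --rows '[[[0.001,0,0.008],[0,0,0],1],[[0,0,0.008],[0,0,0],1],[[0,0,0.008],[0,0,0],1],[[0,0,0.008],[0,0,0],1],[[0,0,0.008],[0,0,0],1],[[0,0,0.008],[0,0,0],1],[[0,0,0],[0,0,0],1]]'

```text
t: 33.98
ee_pos: [659.2, -37.8, 155.0]
orientation: [-3.141, 0.036, 0.005]
ft_force: [-0.5, 0.7, -4.1]
width: 20.0
```

>>> carry_out --rows '[[[0,0,0.008],[0,0,0],1],[[0,0,0.008],[0,0,0],1],[[0,0,0.007],[0,0,0],1],[[0,0,0.005],[0,0,0],1],[[0,0,0.003],[0,0,0],1],[[0,0,0.002],[0,0,0],1],[[0,0,0.002],[0,0,0],1],[[0,0,0],[0,0,0],1],[[0,0,0],[0,0,0],1]]'

```text
t: 34.73
ee_pos: [660.8, -38.0, 122.7]
orientation: [3.141, -0.036, 0.001]
ft_force: [0.1, 0.2, -3.6]
width: 19.5
```

>>> carry_out --rows '[[[0,0,0.002],[0,0,0],1],[[0,0,0.001],[0,0,0],1],[[0,0,0],[0,0,0],1]]'

```text
t: 34.98
ee_pos: [661.0, -37.9, 122.3]
orientation: [-3.141, 0.036, -0.002]
ft_force: [-6.6, 1.2, 15.1]
width: 19.9
```

>>> carry_out --rows '[[[0,0,0],[0,0,0],0.7],[[0,0,0],[0,0,0],0.58],[[0,0,0],[0,0,0],0.58],[[0,0,0],[0,0,0],0.58],[[0,0,-0.03],[0,0,0],0.58],[[0,0,-0.04],[0,0,0],0.55],[[0,0,-0.03],[0,0,0],0.55],[[0,0,-0.03],[0,0,0],0.55],[[0,0,0],[0,0,0],0.55],[[0,0,0],[0,0,0],0.55]]'

```text
t: 35.82
ee_pos: [661.7, -38.0, 251.6]
orientation: [3.141, -0.036, 0.007]
ft_force: [0.1, 0.1, -0.0]
width: 39.4
```

```bash
python3 - <<'E'
from h import *
print(line()); im,c=snap('wrist','w18');im2,c2=snap('scene','s4')
cv2.imwrite('pics/s4c.png',cv2.resize(im2[170:350,220:520],None,fx=2.6,fy=2.6,interpolation=cv2.INTER_CUBIC))
E
```

```text
(35.8167, array([661.7, -38. , 251.6]), 'toolx yaw -1.33', 'tilt 0.24', 39.40567007725996)
```

View pics/w18.png

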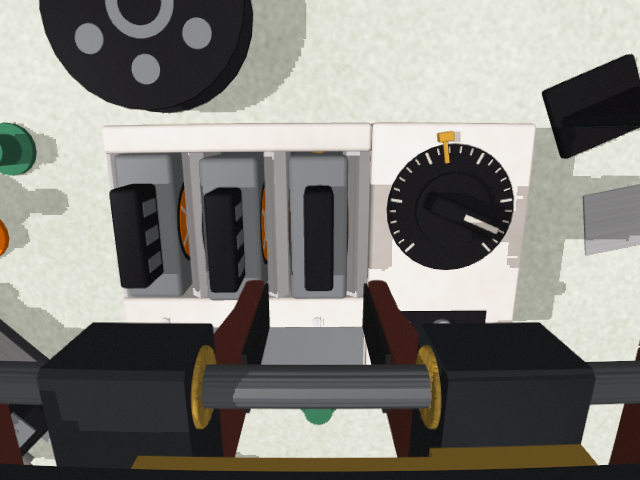

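View pics/s4c.png

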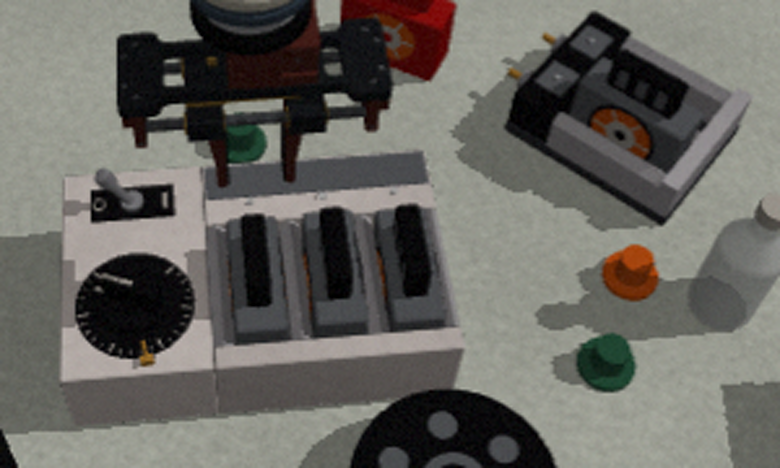

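```bash
cat >> h.py <<'E'
def knob(im,c,box,dryaw=-1.3):
    x0,y0,x1,y1=box; s=im[y0:y1,x0:x1]; m=(s.max(2)<75).astype(np.uint8)
    m=cv2.morphologyEx(m,cv2.MORPH_CLOSE,np.ones((9,9)))
    cs,_=cv2.findContours(m,cv2.RETR_EXTERNAL,cv2.CHAIN_APPROX_NONE); k=cv2.convexHull(max(cs,key=cv2.contourArea)).reshape(-1,2)+[x0,y0]
    e=cv2.fitEllipse(pt(c,k,95.)[:,:2].astype(np.float32)); ax=np.array(e[0]); print('dial axis',ax.round(1),np.round(e[1],1))
    h=cv2.cvtColor(s,cv2.COLOR_BGR2HSV)
    m=(h[...,0]>12)&(h[...,0]<32)&(h[...,1]>120)&(h[...,2]>110)
    p=np.argwhere(m)[:,::-1]+[x0,y0]; w=pt(c,p,99)[:,:2]; d=w-ax; r=np.hypot(*d.T); d=d[(r>33)&(r<52)]; a=np.arctan2(d[:,1],d[:,0]).mean()
    print('marker r',r.min().round(1),r.max().round(1),'n',len(d),'world deg',np.degrees(a).round(2),'q',np.radians(135-(np.degrees(a)-dryaw)).round(3))
    m=(s.min(2)>165).astype(np.uint8); n,l,st,_=cv2.connectedComponentsWithStats(m)
    for i in range(1,n):
        q=np.argwhere(l==i)[:,::-1]+[x0,y0]; 
        if len(q)<25: continue
        w=pt(c,q,130)[:,:2].astype(np.float32); md=w.mean(0)-ax
        if np.hypot(*md)>25: continue
        v=cv2.fitLine(w,cv2.DIST_L2,0,.01,.01).ravel()[:2]; v=v if v@md>0 else -v
        a=np.degrees(np.arctan2(v[1],v[0])); print('ptr n',len(q),'r',np.hypot(*md).round(1),'world deg line',a.round(2),'from axis',np.degrees(np.arctan2(md[1],md[0])).round(2),'q',(np.radians(135-(a-dryaw))%(2*np.pi)).round(3))
E
python3 - <<'E'
from h import *
im=cv2.imread('pics/w18.png');c=cam('wrist')
knob(im,c,(378,126,520,275)); go([672.5,-143.8,200],66)
E
```

```text
dial axis [ 671.1 -141.1] [98.  98.6]
marker r 35.9 58.5 n 102 world deg 8.77 q 2.18
ptr n 8287 r 22.3 world deg line 33.66 from axis 39.47 q 1.746
ptr n 71 r 4.3 world deg line -108.16 from axis -106.66 q 4.221
shift mm [ 15.2 105.5  48.4] turn [-1.000e-03  1.000e-03 -1.175e+00] q6 1.52
```

>>> carry_out --rows '[[[-0.0052,0.039,0.004],[0,0,0],0.55],[[-0.0052,0.039,0.004],[0,0,0],0.55],[[-0.0052,0.039,0.004],[0,0,0],0.55],[[-0.0052,0.039,0.004],[0,0,0],0.55],[[-0.0052,0.039,0.004],[0,0,0],0.55],[[0,0,0],[0,0,-0.1175],0.55],[[0,0,0],[0,0,-0.1175],0.55],[[0,0,0],[0,0,-0.1175],0.55],[[0,0,0],[0,0,-0.1175],0.55],[[0,0,0],[0,0,-0.1175],0.55],[[0,0,0],[0,0,-0.1175],0.55],[[0,0,0],[0,0,-0.1175],0.55]]'

```text
t: 36.92
ee_pos: [628.9, -231.9, 226.9]
orientation: [-2.888, -1.229, 0.004]
ft_force: [-0.4, -0.4, -0.4]
width: 39.6
```

>>> carry_out --rows '[[[0,0,0],[0,0,-0.1175],0.55],[[0,0,0],[0,0,-0.1175],0.55],[[0,0,0],[0,0,-0.1175],0.55],[[0,0,0],[0,0,0],0.55],[[0,0,0],[0,0,0],0.55]]'

```text
t: 37.33
ee_pos: [629.2, -232.0, 227.6]
orientation: [-2.636, -1.705, 0.003]
ft_force: [-0.7, 0.4, -1.0]
width: 39.8
```

```bash
python3 - <<'E'
from h import *
print(line()); im,c=snap('wrist','w19')
E
```

```text
(37.3333, array([ 629.2, -232. ,  227.6]), 'toolx yaw 65.79', 'tilt 0.17', 39.786905780831034)
```

View pics/w19.png

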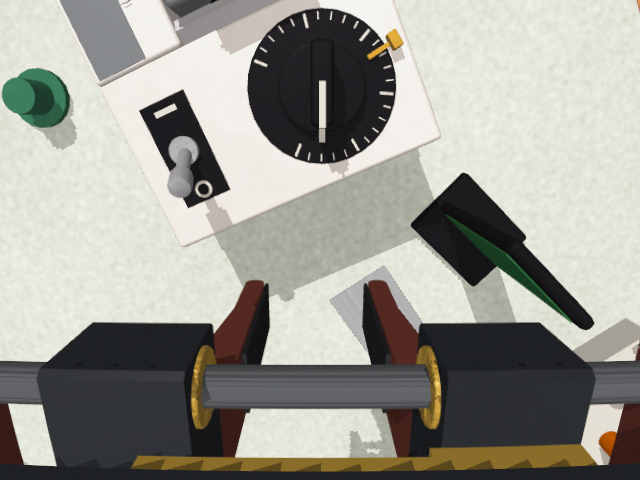

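```bash
python3 - <<'E'
from h import *
im=cv2.imread('pics/w19.png');c=cam('wrist')
knob(im,c,(235,3,410,172)); go([671.8,-142.8,109],65.8)
print(pt(c,[(322,40),(322,80),(322,128)],130))
E
```

```text
dial axis [ 674.  -142.1] [99.4 99.5]
marker r 35.6 59.9 n 138 world deg 8.03 q 2.193
ptr n 10089 r 5.3 world deg line 174.29 from axis -124.78 q 5.575
ptr n 327 r 12.5 world deg line -114.09 from axis -113.97 q 4.325
shift mm [ 98.8   2.4 119. ] turn [-0.002  0.    -0.   ] q6 0.05
[[ 683.49754901 -120.82958188  130.        ]
 [ 674.46665762 -141.01492828  130.        ]
 [ 663.20518742 -166.19931179  130.        ]]
```

>>> carry_out --rows '[[[0.033,0.001,0],[0,0,0],0.55],[[0.033,0.001,0],[0,0,0],0.55],[[0.0335,0.0015,0.015],[0,0,0],0.55],[[0,0,0.03],[0,0,0],0.55],[[0,0,0.03],[0,0,0],0.55],[[0,0,0.025],[0,0,0],0.55],[[0,0,0.01],[0,0,0],0.55],[[0,0,0],[0,0,0],0.55],[[0,0,0],[0,0,0],0.55]]'

```text
t: 38.13
ee_pos: [673.8, -143.0, 119.5]
orientation: [-2.636, -1.709, 0.001]
ft_force: [0.4, 0.6, -0.4]
width: 40.0
```

```bash
python3 - <<'E'
from h import *
print(line()); go([673.2,-142.4,108],65.9)
E
```

```text
(38.1333, array([ 673.8, -143. ,  119.5]), 'toolx yaw 65.91', 'tilt 0.03', 40.034193643927)
shift mm [ 0.3 -0.7 11.5] turn [-0.001  0.     0.   ] q6 0.19
```

>>> carry_out --rows '[[[0,-0.0005,0.008],[0,0,0],0.55],[[0,0,0.003],[0,0,0],0.55],[[0,0,0],[0,0,0],1],[[0,0,0],[0,0,0],1],[[0,0,0],[0,0,0],1],[[0,0,0],[0,0,0],1],[[0,0,0],[0,0,0],1],[[0,0,0],[0,0,0],1],[[0,0,0],[0,0,0],1]]'

```text
t: 38.88
ee_pos: [673.2, -142.6, 109.0]
orientation: [2.635, 1.711, 0.0]
ft_force: [-2.8, -0.2, 5.3]
width: 13.6
```

>>> carry_out --rows '[[[0,0,0],[0,0,-0.1],1],[[0,0,0],[0,0,-0.1],1],[[0,0,0],[0,0,-0.1],1],[[0,0,0],[0,0,-0.1],1],[[0,0,0],[0,0,-0.1],1],[[0,0,0],[0,0,-0.1],1],[[0,0,0],[0,0,-0.1],1],[[0,0,0],[0,0,-0.1],1],[[0,0,0],[0,0,-0.1],1],[[0,0,0],[0,0,-0.1],1],[[0,0,0],[0,0,-0.1],1],[[0,0,0],[0,0,-0.1],1]]'

```text
t: 39.88
ee_pos: [672.6, -142.7, 108.9]
orientation: [-1.201, -2.902, 0.001]
ft_force: [-4.4, -0.3, 7.1]
width: 13.7
```

>>> carry_out --rows '[[[0,0,0],[0,0,-0.1],1],[[0,0,0],[0,0,-0.1],1],[[0,0,0],[0,0,-0.1],1],[[0,0,0],[0,0,-0.1],1],[[0,0,0],[0,0,-0.1],1],[[0,0,0],[0,0,-0.1],1],[[0,0,0],[0,0,-0.1],1],[[0,0,0],[0,0,-0.1],1],[[0,0,0],[0,0,-0.1],1],[[0,0,0],[0,0,-0.038],1],[[0,0,0],[0,0,0],1],[[0,0,0],[0,0,0],1]]'

```text
t: 40.88
ee_pos: [672.4, -143.2, 109.0]
orientation: [0.233, -3.131, 0.001]
ft_force: [-5.7, -2.9, 7.1]
width: 13.8
```

```bash
python3 - <<'E'
from h import *
print(line(),readout.get_obs()['ft_force'])
E
```

```text
(40.8833, array([ 672.4, -143.2,  109. ]), 'toolx yaw -171.49', 'tilt 0.10', 13.783941054518024) [-5.67214926 -2.94047387  7.06971505]
```

>>> carry_out --rows '[[[0,0,0],[0,0,0],0.7],[[0,0,0],[0,0,0],0.55],[[0,0,0],[0,0,0],0.55],[[0,0,0],[0,0,0],0.55],[[0,0,-0.02],[0,0,0],0.55],[[0,0,-0.04],[0,0,0],0.55],[[0,0,-0.04],[0,0,0],0.55],[[-0.04,0,-0.015],[0,0,0],0.55],[[-0.04,0,0],[0,0,0],0.55],[[-0.02,0,0],[0,0,0],0.55],[[0,0,0],[0,0,0],0.55],[[0,0,0],[0,0,0],0.55]]'

```text
t: 41.88
ee_pos: [771.3, -127.5, 222.0]
orientation: [0.234, -3.132, -0.0]
ft_force: [0.6, 0.7, 0.5]
width: 39.5
```

```bash
python3 - <<'E'
from h import *
print(line()); im,c=snap('wrist','w20')
E
```

```text
(41.8833, array([ 771.3, -127.5,  222. ]), 'toolx yaw -171.46', 'tilt 0.06', 39.48260595536103)
```

View pics/w20.png

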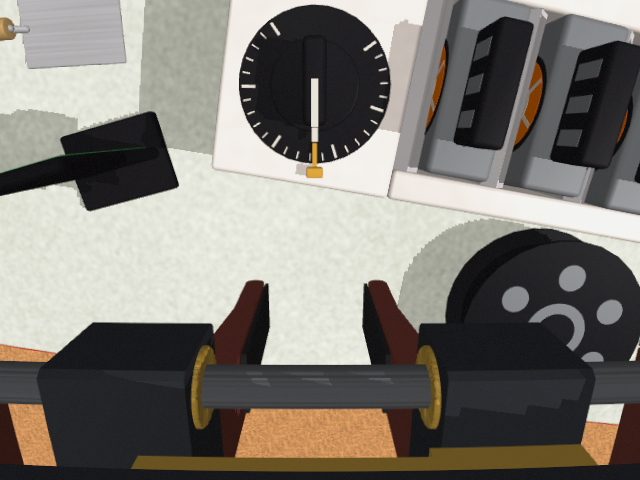

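```bash
python3 - <<'E'
from h import *
im=cv2.imread('pics/w20.png');c=cam('wrist')
knob(im,c,(232,2,398,178))
cv2.imwrite('pics/w20c.png',cv2.resize(im[60:185,250:380],None,fx=4.5,fy=4.5,interpolation=cv2.INTER_CUBIC))
go([570,-180,230],-1.3)
E
```

```text
dial axis [ 672.  -142.5] [ 99.1 100.2]
marker r 36.9 59.7 n 114 world deg 8.2 q 2.19
ptr n 9864 r 11.6 world deg line -46.34 from axis 7.14 q 3.142
ptr n 336 r 13.0 world deg line 8.39 from axis 8.17 q 2.187
shift mm [205.9 -22.   -7.7] turn [ 3.00e-03  1.00e-03 -2.97e+00] q6 -1.9
```

View pics/w20c.png

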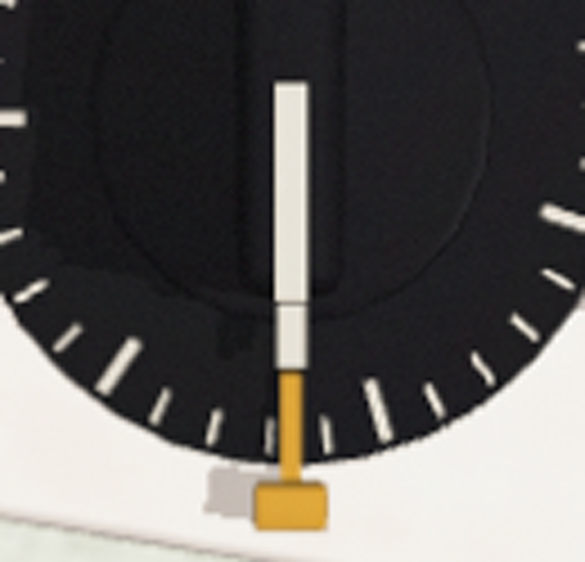

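>>> carry_out --rows '[[[0.035,-0.0066,0],[0,0,0],1],[[0.035,-0.0066,0],[0,0,0],1],[[0.035,-0.0066,0],[0,0,0],1],[[0.035,-0.0066,0],[0,0,0],1],[[0.035,-0.0066,0],[0,0,0],1],[[0.035,-0.0066,0],[0,0,0],1],[[0,0,0],[0,0,0.086],1],[[0,0,0],[0,0,0.086],1],[[0,0,0],[0,0,0],1],[[0,0,0],[0,0,0],1]]'

```text
t: 42.77
ee_pos: [568.3, -198.3, 223.2]
orientation: [-0.034, -3.141, -0.0]
ft_force: [-0.5, 0.3, 0.4]
width: 0.8
```

```bash
python3 - <<'E'
from h import *
print(line()); go([570,-198,122],178.7); im,c=snap('wrist','w21'); im,c=snap('top','t5'); im,c=snap('scene','s5')
E
```

```text
(42.7667, array([ 568.3, -198.3,  223.2]), 'toolx yaw 178.75', 'tilt 0.01', 0.830716978211321)
shift mm [ -1.7   0.3 101.2] turn [ 0.    -0.     0.001] q6 -1.9
```

View pics/w21.png

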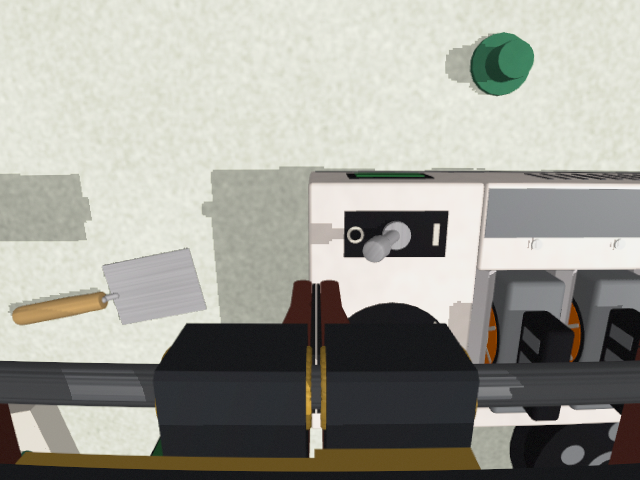

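View pics/s5.png

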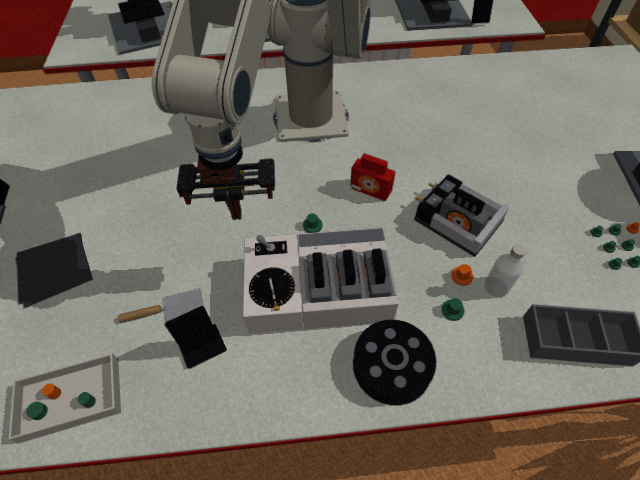

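View pics/t5.png

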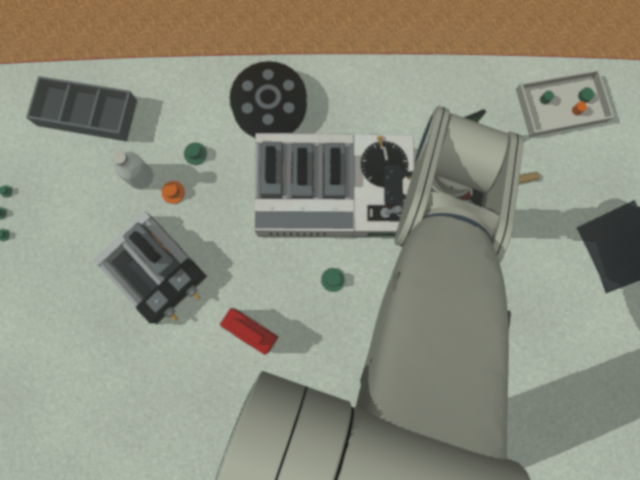

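>>> carry_out --rows '[[[-0.001,0,0.03],[0,0,0],1],[[0,0,0.03],[0,0,0],1],[[0,0,0.03],[0,0,0],1],[[0,0,0.011],[0,0,0],1],[[0,0,0],[0,0,0],1],[[0,0.01,0],[0,0,0],1],[[0,0.01,0],[0,0,0],1],[[0,0.01,0],[0,0,0],1],[[0,0.01,0],[0,0,0],1],[[0,0.008,0],[0,0,0],1],[[0,0,0],[0,0,0],1]]'

```text
t: 43.83
ee_pos: [571.7, -148.2, 122.9]
orientation: [0.034, 3.141, 0.0]
ft_force: [0.4, 0.5, 0.8]
width: 0.4
```

>>> carry_out --rows '[[[0,0.003,0],[0,0,0],1],[[0,0,0],[0,0,0],1],[[0,-0.02,0],[0,0,0],1],[[0,-0.02,-0.02],[0,0,0],1],[[0,0,-0.035],[0,0,0],1],[[0,0,-0.035],[0,0,0],1],[[0,0,-0.02],[0,0,0],1],[[0,0,0],[0,0,0],1],[[0,0,0],[0,0,0],1]]'

```text
t: 44.58
ee_pos: [571.1, -187.8, 233.2]
orientation: [0.038, 3.139, -0.001]
ft_force: [-0.7, 0.2, 0.0]
width: 0.2
```

```bash
python3 - <<'E'
from h import *
print(line()); im,c=snap('wrist','w22')
E
```

```text
(44.5833, array([ 571.1, -187.8,  233.2]), 'toolx yaw 178.61', 'tilt 0.15', 0.18355319738060485)
```

View pics/w22.png

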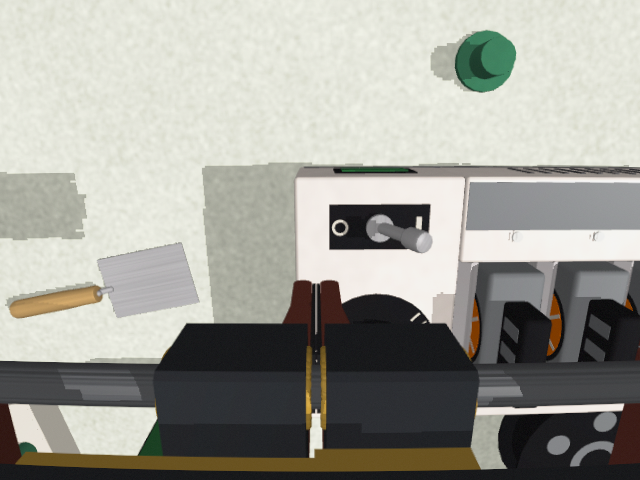

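```bash
python3 - <<'E'
from h import *
im,c=snap('top','t6'); im2,c2=snap('scene','s6')
for n,z,P in (('bay3',145,(662.9,89.2)),('bay2',145,(662.5,26)),('bay1',145,(661.2,-38)),('feeder',135,(503.,339.))):
    a=proj(c,[[*P,z]])[0]; b=proj(c2,[[*P,z]])[0]; print(n,a.round(),b.round())
    for I,u in ((im,a),(im2,b)): cv2.drawMarker(I,tuple(int(round(v)) for v in u),(0,0,255),cv2.MARKER_CROSS,6,1)
A=cv2.resize(im[120:300,90:440],None,fx=2.2,fy=2.2,interpolation=cv2.INTER_NEAREST);B=cv2.resize(im2[165:340,230:520],(770,396*1),interpolation=cv2.INTER_NEAREST)
cv2.imwrite('pics/chkA.png',A);cv2.imwrite('pics/chkB.png',cv2.resize(im2[165:340,230:520],None,fx=2.6,fy=2.6,interpolation=cv2.INTER_NEAREST))
E
```

```text
bay3 [270. 162.] [379. 260.]
bay2 [302. 162.] [349. 263.]
bay1 [335. 162.] [319. 265.]
feeder [143. 245.] [470. 196.]
```

View pics/chkA.png

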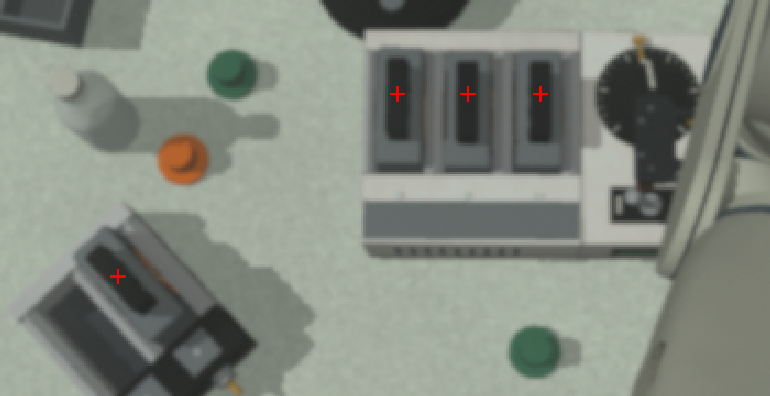

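View pics/chkB.png

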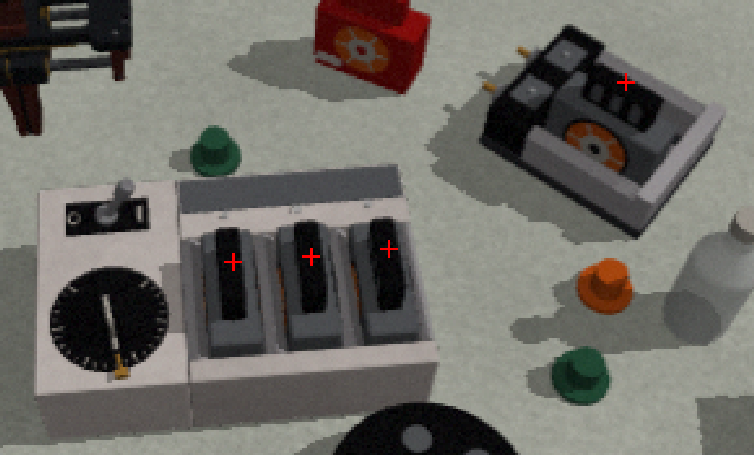

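```bash
python3 -c "
from workcell import close_job
print(close_job())"
```

```text
the job is handed in; nothing more can be done
None
```

The job is done in the order asked and was handed in at about 45 s, with the arm clear of everything.

- **Switching off:** I pushed the main toggle to OFF and saw it leaning to the ring mark.
- **Dried cassette:** only dry_b was there, in bay 2. It now stands in the feeder's right slot.
- **Damp cassettes:** all three were there and now stand in bays 3, 2 and 1. I left the red look-alike alone.
- **Knob:** I turned it down to the marker tab. It reads 2.187 rad and the marker 2.190 rad.
- **Switching on:** last of all, I pushed the toggle back to ON and saw it leaning to the bar mark.

**Last checks:** the expected seated handle positions fell on the handles in both the top and scene pictures. I felt each damp cassette reach the bay floor (about 6 to 19 N). For the feeder cassette I had no force reading, only the tool height and the pictures. I saw no bench items moved.

**Disagreement:** positions from the top and wrist cameras differed by up to about 6 mm on the bench cassettes, and about 20 mm on the first feeder estimate. The wrist camera's reported mounting also shifted by 1 to 2 mm between calls. I used the wrist measurements, and all four cassettes went home.

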